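Clear up a failed vial batch

ROBOT

A 7-joint arm with a two-finger parallel gripper is mounted at the origin on a cart in front of the work surface, level with it; the furniture and walls round the work are solid. World frame = base frame: x ahead of the robot, y to its left, z up, the work surface at z = 0. Lengths are in mm, angles in rad, forces in N, time in s.
With the tool pointing down it reaches from about 400 to 925 mm from the base axis. Payload 4.1 kg.
Tool frame: the origin (TCP) lies midway between the tips of the shut fingers; the grasp point (between the pads) lies 19 mm behind it; z points along the fingers, y is the direction in which the jaws open and shut (so a half turn about z gives the same grasp; the last joint's range is limited). The gripper opens to 85 mm and grips with 20 to 120 N. Pads are 22 mm wide; open, the fingers measure 114 mm over their backs; the gripper's body (76 mm by 85 mm) begins 54 mm behind the grasp point. The pads swing forward as they close: fully open they stand 13 mm farther back than shut.
Start: joints at [1.017, 0.398, 0.045, 1.537, -0.019, 1.207, -0.051], TCP at [285.575, -583.947, 210.347] pointing down, gripper open.
Joint ranges: [-2.82, 2.82], [-0.49, 2.23], [-1.37, 1.46], [0, 2.46], [-1.36, 4.5], [0.23, 2], [-2.94, 2.94]. Speed limits (rad/s): [2.57, 2.57, 3.14, 3.14, 3.14, 3.14, 3.14].

INTERFACE

Orientations are given as a unit quaternion [w, x, y, z].
In Python, from plant import r gives the robot as it stands. The module is installed in compiled form; this text tells all that it offers.
- The arm moves only by the tool drive_tool, never from a script. Its argument "steps" is a list of rows, each a list of 5 numbers: the shift along the tool's x, y, z in cm, then the turn about the tool's z in rad, then the gripper command: -1 is fully open, 1 is shut, values between are in proportion. In form: [[x, y, z, roll, grip], ...]. A call has 1 to 12 rows; each row shifts and turns the commanded pose from where the row before left it, along the tool's axes as they then stand; what a row does not reach is not made up. A row lasts 1/12 s, in which the tool goes at most 41.7 mm and 7.16 degrees, less where a joint would pass 70% of its speed; a pose out of reach is approached as far as the arm can. A call with a gripper value outside its range is refused whole. The fingers move at their own pace and stop on an object; "newtons" is the grip in N (left out, the last holds). Time passes only in rows, so rows that do not move let the fingers close. It gives the time, the measured TCP pose, the force and the opening at its end, in the units of the state.
- r.sense(): the state, without advancing time (a new reading comes with each control period).
- r.snapshot(name): name is "scene" or "top"; returns the picture (420x560x3 uint8, red, green, blue); there is no depth.
- r.calibration(name): a dict with "intrinsics" (3x3 intrinsics, pixels), "distortion" ([k1, k2, p1, p2, k3] as OpenCV has them; the pictures are not rectified), "R" (3x3) and "t" (3): a world point X has camera coordinates R X + t. Camera axes: x right, y down, z forward; pixel columns grow to the right and rows downward; lengths in mm; the calibration is good to about 2 mm. A picture is of the moment at which its call begins. calibration takes no time and is no camera call.
- r.hand_in(): hands the job in, once; it reports no verdict.
The state is a dict: "t": time; "q": joint angles; "qd": joint speeds; "joint_efforts": joint torques, N m; "eef_pos": TCP position; "ee_rot": TCP orientation; "ft_force": force on the tool from outside, world axes, zero at the start; "torque": the same for the moment, N m; "width": finger opening in mm.
Only numpy, scipy, OpenCV 4.12 (cv2) and the standard library are available. Lean on these libraries where they do the work, as an engineer would, in place of code of your own. Each camera call takes 0.05 s, during which the arm holds its last target.

TASK

Clear up the failed batch: put every open (uncapped) glass vial into the waste box by pushing it down through the sprung flap and letting go inside, so that the flap ends up shut. Also slide the white stir-bar retriever rod fully home into its storage sleeve. Leave the capped vials standing where they are.

Things in the scene. Friction and masses are not known exactly. Their poses are not given: they have to be found in the camera images.
- waste_box: White lidded glass-waste box, opaque, fixed to the worktop, 260 (x) x 180 (y) x 210 mm high, 5 mm walls; origin at the centre of its underside, z up, x from the side nearer the robot to the far side. Its flat top at 210 mm has one slot, 110 mm in the box's x (from x = -90 to +20 mm) by 130 mm in y (centred), closed by a flap. Inside, a chute floor slopes down to the far side, so that what falls in slides away to the far side; under the slot there is at least 120 mm free depth
- slot (a point): centre of the slot, in the plane of the box's top; axes as the box's
- flap (a joint): the sprung metal flap that closes the slot from below: 0 = shut (level), grows to 1.45 rad as it swings down into the box about its hinge along y at the slot's near (-x) edge. Flap 107 mm long from hinge to free edge. The spring shuts it by itself and takes about 1.5 N at its middle to open: an open vial laid on it does not push it open, the vial must be pressed down through it and let go while the flap is held open by the vial and the fingers in the slot
- flap_edge (a point): middle of the flap's free edge (far side of the slot when shut)
- case: Storage sleeve for the retriever, fixed to the worktop: a level square aluminium sleeve on two feet and a 150 x 80 x 6 mm base plate; origin under its middle on the worktop, +x along the sleeve from the open mouth (nearer the robot) to the closed end. Bore 15 x 15 mm, 150 mm deep from mouth to closed end, its axis 50 mm above the worktop; outside 23 x 23 mm; the first 10 mm of the mouth flare outwards, to about 40 mm across outside
- case_mouth (a point): centre of the sleeve's mouth, on the axis of the bore; axes as the sleeve's
- case_home (a point): the point on the bore's axis where the retriever's middle is when it is fully home: 20.5 mm inside the mouth, 129.5 mm before the closed end
- retriever_mid (a point): centre of the stir-bar retriever, a straight white plastic rod 259 mm long, 9 to 10 mm square over all, about 30 g, lying on the worktop; its y axis runs along the rod; both ends are alike and either may go in. At home 109 mm of it stay outside the mouth
- open_1_mid (a point): centre (half-way up) of an open glass sample vial without a cap, 75 mm tall, body 34 mm across up to 56 mm, then a 25 mm neck; about 50 g; its z axis points from foot to mouth. Three or four of them stand on the worktop (None: this one is absent today)
- open_2_mid (a point): centre (half-way up) of an open glass sample vial without a cap, 75 mm tall, body 34 mm across up to 56 mm, then a 25 mm neck; about 50 g; its z axis points from foot to mouth. Three or four of them stand on the worktop (None: this one is absent today)
- open_3_mid (a point): centre (half-way up) of an open glass sample vial without a cap, 75 mm tall, body 34 mm across up to 56 mm, then a 25 mm neck; about 50 g; its z axis points from foot to mouth. Three or four of them stand on the worktop (None: this one is absent today)
- open_4_mid (a point): centre (half-way up) of an open glass sample vial without a cap, 75 mm tall, body 34 mm across up to 56 mm, then a 25 mm neck; about 50 g; its z axis points from foot to mouth. Three or four of them stand on the worktop (None: this one is absent today)
- capped_1_mid (a point): centre (half-way up) of a capped sample vial: the same glass body, with a black screw cap 29 mm across, 80 mm tall over all; its z axis points up; to be left standing where it is
- capped_2_mid (a point): centre (half-way up) of a capped sample vial: the same glass body, with a black screw cap 29 mm across, 80 mm tall over all; its z axis points up; to be left standing where it is
Not all that is in view belongs to the job. Leave any yellow look-alike of the part that bears open_3_mid alone.

How it is judged:
By the outcome, as a careful person would: the job done as asked, in the order asked, and still so for the second after the job is handed in, with the robot touching nothing.
Of open_1, open_2, open_3, open_4 only 3 to 4 are there at a start; the rules pass over those that are not, and their reading is None.
At some moment in a run one of open_1, open_2, open_3, open_4 may be knocked a few centimetres aside while the robot is not near it.
It also fails if it takes over 200 s, if anything falls off the work surface, if the arm or the gripper's body presses on something with over 40 N, if the wrist force passes 120 N, or if a joint passes its speed limit or range.

## Working session

There is one attempt and no reset: what is moved stays moved. The work goes in short steps, Python scripts to look and compute and a tool call to move; the robot and the scene stay as the last step left them, time stands still between calls to the robot, and variables do not carry over. Pictures are saved under pics/ and viewed, and the job is handed in when it is done.

Besides the shell and the picture viewer there is one more tool, called after "Call:" as name(argument=value, ...) on one line, values as JSON. drive_tool: Moves the arm, as the interface text tells. Its arguments: {"type":"object","properties":{"steps":{"type":"array","items":{"type":"array","items":{"type":"number"}}},"newtons":{"type":"number"}},"required":["steps"]}

```bash
mkdir -p pics; cat > h.py <<'E'
import numpy as np, cv2
from plant import r
def snap(n,f):
    im=r.snapshot(n); cv2.imwrite('pics/'+f+'.png',cv2.cvtColor(im,cv2.COLOR_RGB2BGR)); return im
def ray(n,u,v):
    c=r.calibration(n);K=np.array(c['intrinsics'],float);R=np.array(c['R']);t=np.array(c['t'])
    p=cv2.undistortPoints(np.array([[[u,v]]],float),K,np.array(c['distortion'],float))[0,0]
    return -R.T@t, R.T@np.array([p[0],p[1],1])
def onz(n,u,v,z):
    o,d=ray(n,u,v); return o+d*(z-o[2])/d[2]
def proj(n,X):
    c=r.calibration(n)
    return cv2.projectPoints(np.array([X],float).reshape(-1,1,3),cv2.Rodrigues(np.array(c['R'],float))[0],np.array(c['t'],float),np.array(c['intrinsics'],float),np.array(c['distortion'],float))[0][:,0]
E
python3 - <<'E'
from h import *
a=snap('scene','s0');b=snap('top','t0')
for n in('scene','top'):
    c=r.calibration(n);print(n,np.round(-np.array(c['R']).T@np.array(c['t'])),np.round(np.array(c['R']),2).tolist(),np.array(c['intrinsics']).round().tolist())
print(r.sense())
E
```

```text
scene [-197. -552.  713.] [[0.56, -0.83, -0.0], [-0.45, -0.3, -0.84], [0.7, 0.47, -0.54]] [[411.0, 0.0, 280.0], [0.0, 411.0, 216.0], [0.0, 0.0, 1.0]]
top [ 291.  -43. 1470.] [[-0.03, -1.0, -0.0], [-0.98, 0.03, -0.2], [0.2, -0.0, -0.98]] [[445.0, 0.0, 282.0], [0.0, 445.0, 212.0], [0.0, 0.0, 1.0]]
{'t': 0.1, 'q': array([ 1.0169627 ,  0.39912129,  0.04503665,  1.53775802, -0.01868333,
        1.2069193 , -0.05070216]), 'qd': array([ 1.01066666e-03, -4.69046963e-04,  2.01501818e-04, -3.94157178e-03,
       -2.20471670e-05,  9.49351226e-04,  1.30377643e-04]), 'joint_efforts': array([ 3.20273044e-03, -4.76264727e+01,  1.36980504e+00, -2.54950440e+01,
        1.18981491e-02,  5.04383861e-03,  1.12839120e-05]), 'eef_pos': array([ 285.29748398, -583.35760539,  209.36351025]), 'ee_rot': array([-8.51141929e-04,  9.74238652e-01,  2.25517743e-01, -2.68350878e-04]), 'ft_force': array([-0.18815941,  0.1254018 ,  0.4309655 ]), 'torque': array([-0.04913351, -0.02818777, -0.03064837]), 'width': 85.45023116160655}
```

View pics/s0.png

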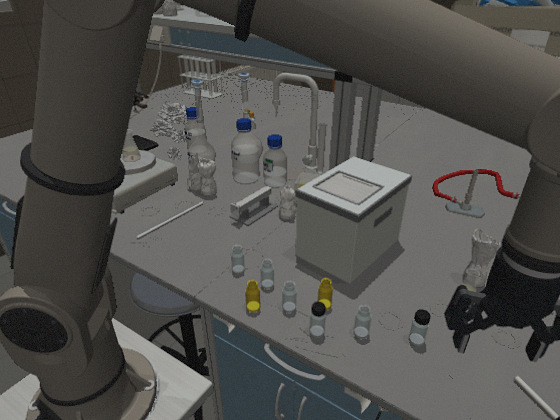

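View pics/t0.png

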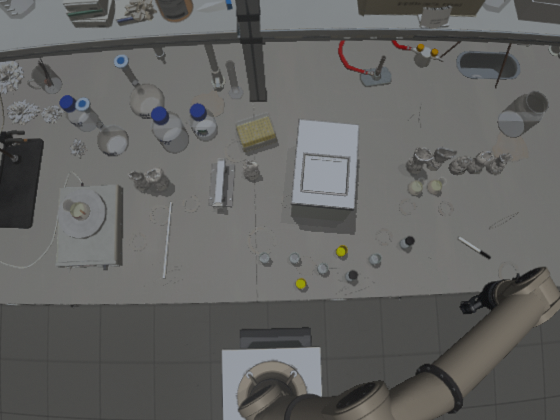

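```bash
python3 - <<'E'
from h import *
b=cv2.imread('pics/t0.png');a=cv2.imread('pics/s0.png')
cv2.imwrite('pics/c1.png',cv2.resize(b[225:305,240:430],(760,320),interpolation=cv2.INTER_CUBIC))
cv2.imwrite('pics/c2.png',cv2.resize(b[110:290,150:370],(733,600),interpolation=cv2.INTER_CUBIC))
cv2.imwrite('pics/c3.png',cv2.resize(a[150:350,130:440],(800,516),interpolation=cv2.INTER_CUBIC))
E
```

```text
(no output)
```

View pics/c1.png

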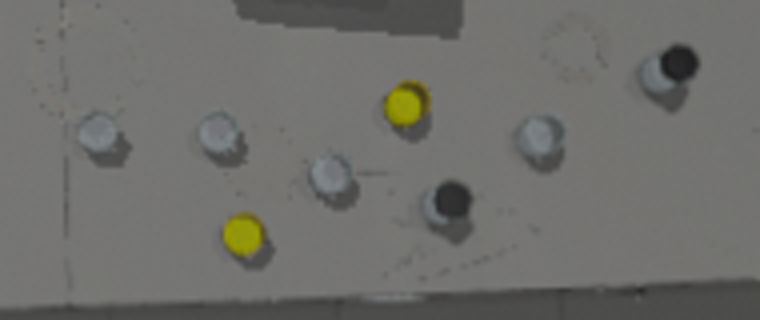

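View pics/c2.png

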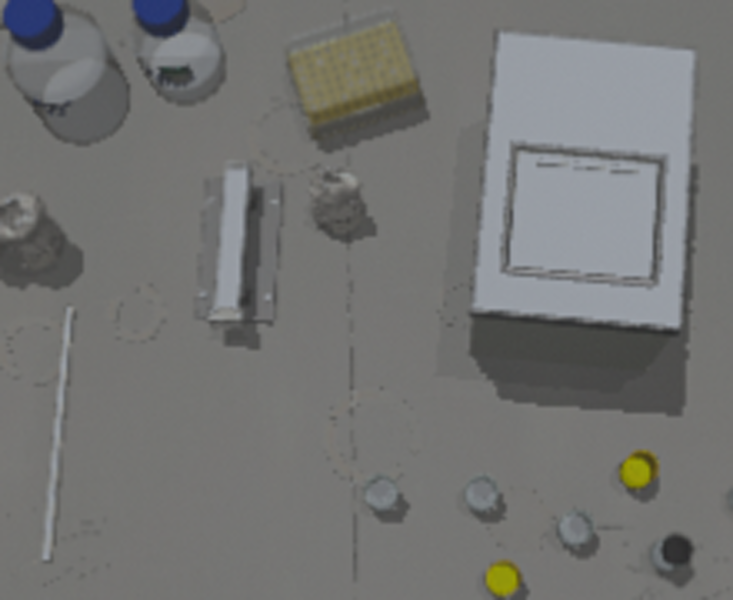

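View pics/c3.png

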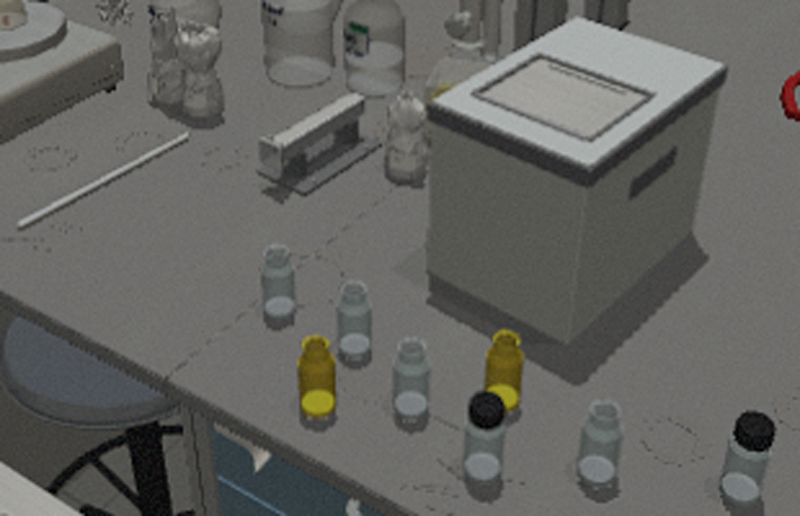

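```bash
python3 - <<'E'
from h import *
S=dict(A=((237.7,247.7),(238.1,269.3)),B=((266.8,262),(267.6,284)),C=((289.3,283.7),(288.9,306.2)),D=((364.9,307.7),(361.4,331.4)))
T=dict(A=(264.5,258),B=(294.5,258),C=(322.75,268.5),D=(375,259))
for k in S: print(k,onz('scene',*S[k][0],75)[:2].round(),onz('scene',*S[k][1],4)[:2].round(),'top0/75',onz('top',*T[k],4)[:2].round(),onz('top',*T[k],75)[:2].round())
c2=lambda u,v:(150+u*.3,110+v*.3)
print('box corners top z210')
for p in [(500,34),(694,50),(680,328),(474,312),(511,145),(664,158),(656,284),(502,270)]: print(onz('top',*c2(*p),210).round(1))
print('rod');
for p in [(71,307),(47,560)]: print(onz('top',*c2(*p),5).round(1))
c3=lambda u,v:(130+u*.3875,150+v*.3875)
for p in [(186,136),(22,225)]: print('s',onz('scene',*c3(*p),5).round(1))
print('sleeve')
for p in [(236,165),(226,318)]: print(onz('top',*c2(*p),61).round(1))
for p in [(274,157),(362,103)]: print('s',onz('scene',*c3(*p),50).round(1))
print('base')
for p in [(195,320),(272,322),(283,200),(205,180)]: print(onz('top',*c2(*p),6).round(1))
E
```

```text
A [440.   8.] [438.  10.] top0/75 [439.  13.] [432.  11.]
B [435. -88.] [435. -88.] top0/75 [436. -86.] [429. -84.]
C [ 400. -175.] [ 400. -175.] top0/75 [ 398. -177.] [ 393. -171.]
D [ 427. -349.] [ 426. -350.] top0/75 [ 423. -353.] [ 417. -338.]
box corners top z210
[ 832.2 -112.1  210. ]
[ 812.  -288.6  210. ]
[ 553.5 -257.8  210. ]
[573.4 -78.8 210. ]
[ 725.2 -117.5  210. ]
[ 709.1 -253.8  210. ]
[ 593.5 -239.2  210. ]
[ 610.3 -104.7  210. ]
rod
[638.1 326.7   5. ]
[381.4 347.4   5. ]
s [638.3 324.9   5. ]
s [388.3 343.3   5. ]
sleeve
[764.9 148.8  61. ]
[608.7 158.8  61. ]
s [607.2 150.   50. ]
s [771.7 138.8  50. ]
base
[620.1 198.4   6. ]
[615.4 119.9   6. ]
[743.7 107.6   6. ]
[768.3 188.6   6. ]
```

Candidates, by scene pixel:
- **Clear, uncapped:** (237,262), (267,275), (289,298) and (362,324). The c3 crop shows open mouths on all four, so these are the targets.
- **Yellow look-alikes:** (253,297) and (326,293). Leave alone.
- **Black-capped:** (317,320) and (420,330). Leave alone.
- **Rod:** white rod at (170,220). The pen at (535,397) with a black end is not the rod.

The two views agree to within about 5 mm on vials A–D, and the measured rod length is 257 mm. I'll start with vial D.

```bash
cat >> h.py <<'E'
def st():
    s=r.sense();q=s['ee_rot'];psi=2*np.arctan2(q[2],q[1])
    psi=(psi+np.pi)%(2*np.pi)-np.pi
    return s,np.array(s['eef_pos']),psi
def go(x,y,z,psi):
    "print tool-frame shift in cm (axes as after the roll)"
    s,p,ps=st();d=np.array([x,y,z])-p;c,n=np.cos(psi),np.sin(psi)
    print('t',round(s['t'],2),'pos',p.round(1),'psi',round(ps,3),'F',s['ft_force'].round(1),'w',round(s['width'],1),'roll',round(ps-psi,3),'shift cm',(np.array([c*d[0]+n*d[1],n*d[0]-c*d[1],-d[2]])/10).round(2))
E
python3 - <<'E'
from h import *
go(425,-351,150,-.12)
for p in [(300.75,283.75),(341,251),(352,275),(405,245)]: print(onz('top',*p,40).round())
E
```

```text
t 0.1 pos [ 285.3 -583.4  209.4] psi 0.455 F [-0.2  0.1  0.4] w 85.5 roll 0.575 shift cm [ 11.09 -24.74   5.94]
[ 349. -102.   40.]
[ 450. -236.   40.]
[ 371. -267.   40.]
[ 461. -447.   40.]
```

Call:
drive_tool(steps=[[0,0,0,0.115,-0.5],[0,0,0,0.115,-0.5],[0,0,0,0.115,-0.5],[0,0,0,0.115,-0.5],[0,0,0,0.115,-0.5],[2.2,-5.0,0,0,-0.5],[2.2,-5.0,0,0,-0.5],[2.2,-5.0,0,0,-0.5],[2.2,-5.0,0,0,-0.5],[2.2,-4.7,0,0,-0.5],[0,0,2,0,-0.5],[0,0,2,0,-0.5]], newtons=45)

```text
t: 1.1
eef_pos: [396.0, -402.4, 170.9]
ee_rot: [0.0, 0.998, -0.056, 0.002]
ft_force: [-0.2, -0.9, -0.1]
width: 64.1
```

```bash
python3 - <<'E'
from h import *
go(425,-351,22,-.12)
b=snap('top','t1');a=snap('scene','s1')
E
```

```text
t 1.1 pos [ 396.  -402.4  170.9] psi -0.113 F [-0.2 -0.9 -0.1] w 64.1 roll 0.007 shift cm [ 2.27 -5.45 14.89]
```

View pics/s1.png

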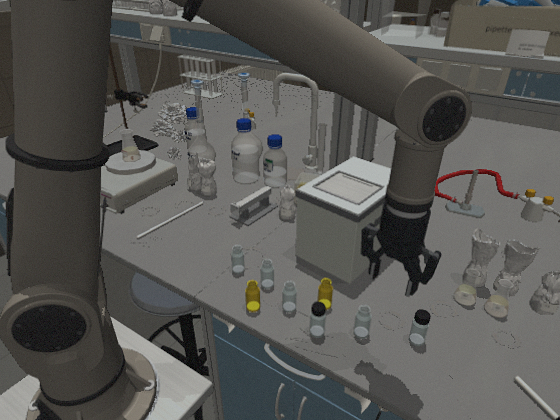

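The scene picture shows D still standing at (362,324), with the gripper up behind it.

Call:
drive_tool(steps=[[0.75,-1.8,0.5,0,-0.5],[0.75,-1.8,0.5,0,-0.5],[0.75,-1.8,0.5,0,-0.5],[0,0,2,0,-0.5],[0,0,2,0,-0.5],[0,0,2,0,-0.5],[0,0,0,0,-0.5],[0,0,0,0,-0.5]])

```text
t: 1.87
eef_pos: [420.6, -354.6, 95.3]
ee_rot: [-0.0, 0.998, -0.061, -0.001]
ft_force: [0.1, -0.0, -0.1]
width: 63.8
```

```bash
python3 - <<'E'
from h import *
go(425,-351,22,-.12)
a=snap('scene','s2');cv2.imwrite('pics/s2c.png',cv2.resize(cv2.cvtColor(a,cv2.COLOR_RGB2BGR)[230:380,280:480],(800,600)))
E
```

```text
t 1.87 pos [ 420.6 -354.6   95.3] psi -0.121 F [ 0.1 -0.  -0.1] w 63.8 roll -0.001 shift cm [ 0.39 -0.41  7.33]
```

View pics/s2c.png

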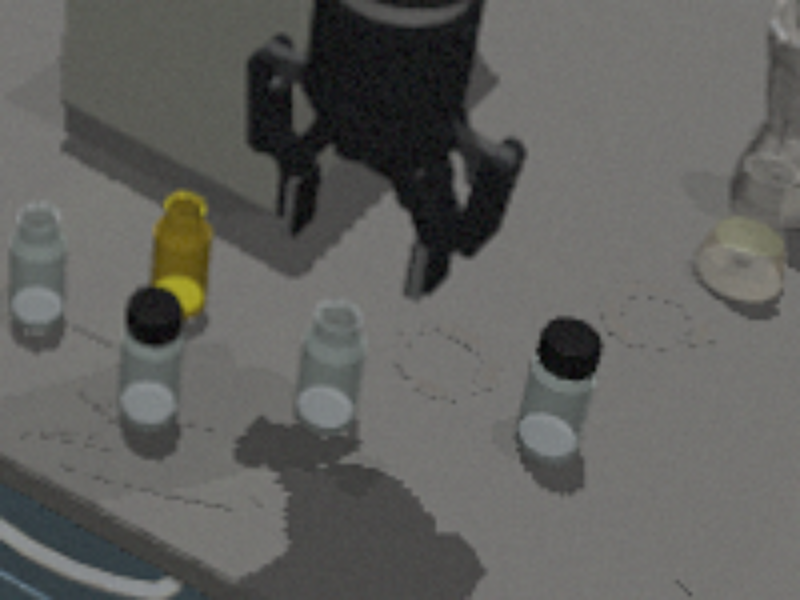

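The fingers straddle D's mouth (crop (340,310)) from above, as planned, so I'll go down and grip.

Call:
drive_tool(steps=[[0.4,-0.4,1.2,0,-0.5],[0,0,1.5,0,-0.5],[0,0,1.5,0,-0.5],[0,0,1.5,0,-0.5],[0,0,1.5,0,-0.5],[0,0,0,0,-0.5],[0,0,0,0,1],[0,0,0,0,1],[0,0,0,0,1],[0,0,0,0,1],[0,0,0,0,1],[0,0,0,0,1]])

```text
t: 2.92
eef_pos: [427.1, -351.4, 24.8]
ee_rot: [0.001, 0.998, -0.06, 0.001]
ft_force: [0.0, 0.7, 5.8]
width: 31.6
```

```bash
python3 - <<'E'
from h import *
go(650,-179,290,-.12)
a=snap('scene','s3');cv2.imwrite('pics/s3c.png',cv2.resize(cv2.cvtColor(a,cv2.COLOR_RGB2BGR)[230:380,280:480],(800,600)))
E
```

```text
t 2.92 pos [ 427.1 -351.4   24.8] psi -0.12 F [0.  0.7 5.8] w 31.6 roll -0.0 shift cm [ 20.07 -19.78 -26.52]
```

View pics/s3c.png

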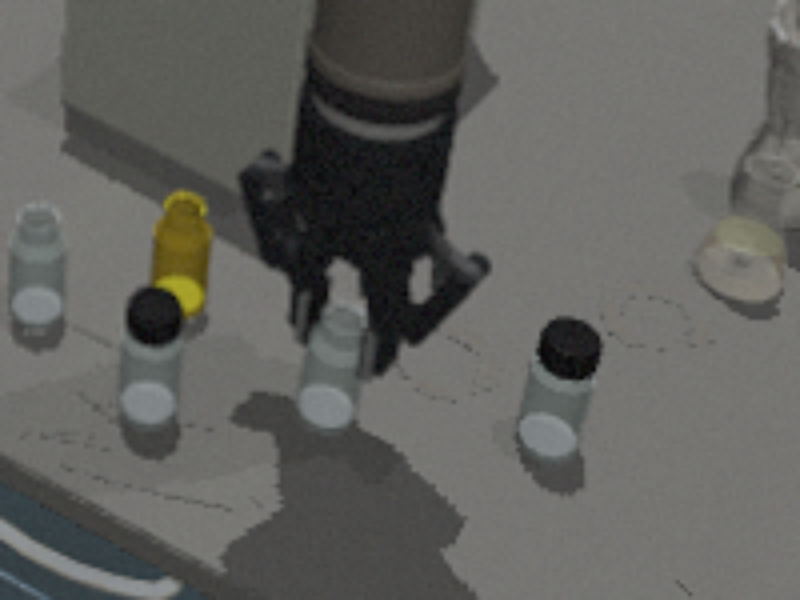

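The fingers hold D round its body, and the width reads 31.6. I'll lift it.

Call:
drive_tool(steps=[[0,0,-1,0,1],[0,0,-2.5,0,1],[0,0,-3,0,1],[0,0,-3,0,1],[0,0,-3,0,1],[0,0,-3,0,1],[0,0,-3,0,1],[0,0,-3,0,1],[0,0,-3,0,1],[0,0,-2,0,1],[0,0,0,0,1],[0,0,0,0,1]])

```text
t: 3.97
eef_pos: [425.9, -351.1, 289.8]
ee_rot: [0.001, 0.998, -0.06, 0.001]
ft_force: [-0.8, -0.1, -1.6]
width: 31.9
```

```bash
python3 - <<'E'
from h import *
go(652,-179,290,-.12)
a=snap('scene','s4');a=snap('top','t4')
E
```

```text
t 3.97 pos [ 425.9 -351.1  289.8] psi -0.12 F [-0.8 -0.1 -1.6] w 31.9 roll -0.0 shift cm [ 2.038e+01 -1.979e+01 -2.000e-02]
```

View pics/s4.png

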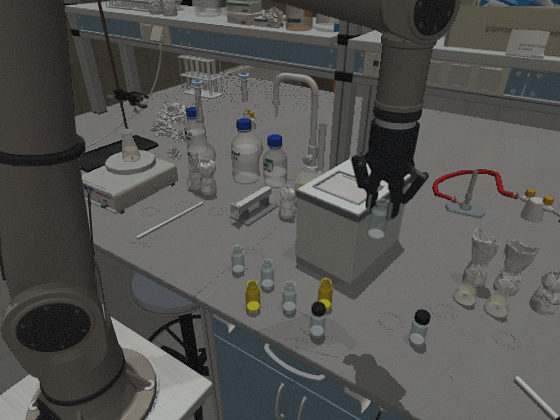

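View pics/t4.png

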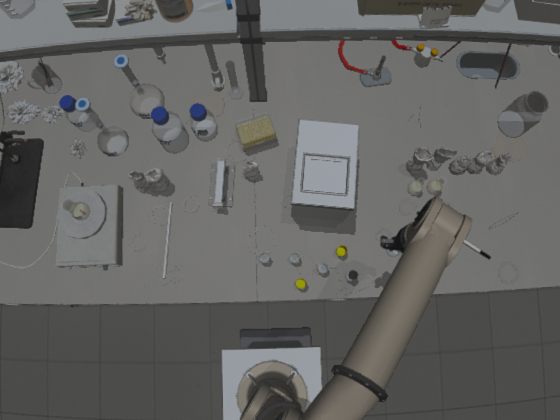

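D is in the jaws at scene (377,220) and the other vials haven't moved. Next, over the slot.

Call:
drive_tool(steps=[[2.5,-2.5,0,0,1],[2.5,-2.5,0,0,1],[2.5,-2.5,0,0,1],[2.5,-2.5,0,0,1],[2.5,-2.5,0,0,1],[2.5,-2.5,0,0,1],[2.5,-2.5,0,0,1],[2.0,-2.0,0,0,1],[0.9,-0.3,0,0,1],[0,0,0,0,1],[0,0,0,0,1]])

```text
t: 4.98
eef_pos: [651.0, -179.2, 286.3]
ee_rot: [0.0, 0.998, -0.06, -0.002]
ft_force: [-0.6, -2.0, 0.0]
width: 31.9
```

```bash
python3 - <<'E'
from h import *
go(652,-179,290,-.12)
a=snap('scene','s5');cv2.imwrite('pics/s5c.png',cv2.resize(cv2.cvtColor(a,cv2.COLOR_RGB2BGR)[90:270,240:480],(800,600)))
E
```

```text
t 4.98 pos [ 651.  -179.2  286.3] psi -0.12 F [-0.6 -2.   0. ] w 31.9 roll -0.0 shift cm [ 0.1  -0.03 -0.37]
```

View pics/s5c.png

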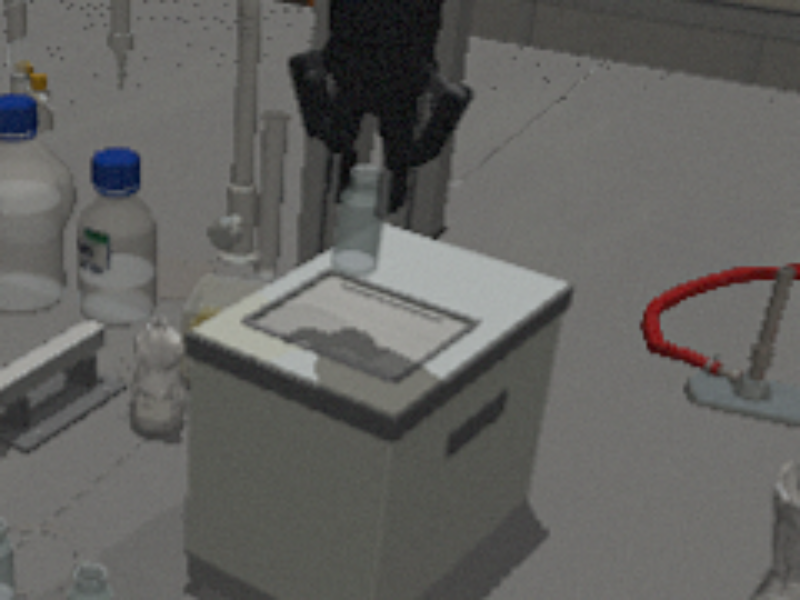

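The vial hangs clear above the slot at about the right place. I'll press it down through the flap.

Call:
drive_tool(steps=[[0,0,2,0,1],[0,0,2,0,1],[0,0,1.2,0,1],[0,0,1,0,1],[0,0,1,0,1],[0,0,1,0,1],[0,0,1,0,1],[0,0,1,0,1],[0,0,0,0,1],[0,0,0,0,1]])

```text
t: 5.87
eef_pos: [652.1, -178.3, 185.0]
ee_rot: [-0.0, 0.998, -0.06, -0.0]
ft_force: [2.1, 0.2, 0.1]
width: 31.4
```

```bash
python3 - <<'E'
from h import *
go(652,-179,144,-.12)
a=snap('scene','s6');cv2.imwrite('pics/s6c.png',cv2.resize(cv2.cvtColor(a,cv2.COLOR_RGB2BGR)[90:270,240:480],(800,600)))
E
```

```text
t 5.87 pos [ 652.1 -178.3  185. ] psi -0.12 F [2.1 0.2 0.1] w 31.4 roll 0.0 shift cm [-0.    0.07  4.1 ]
```

View pics/s6c.png

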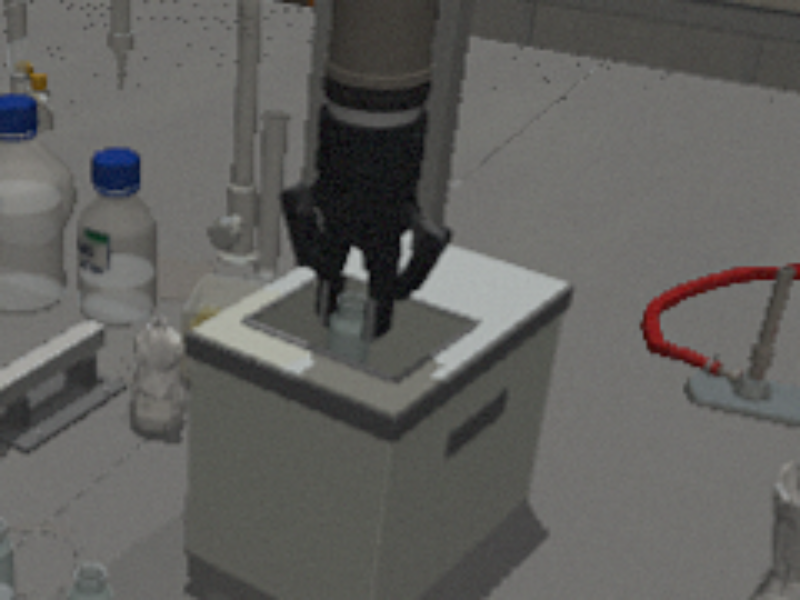

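The vial has gone through and the flap has swung down. Going deeper, then letting go.

Call:
drive_tool(steps=[[0,0,1,0,1],[0,0,1,0,1],[0,0,1,0,1],[0,0,0.9,0,1],[0,0,0,0,1],[0,0,0,0,-0.2],[0,0,0,0,-0.3],[0,0,0,0,-0.3],[0,0,0,0,-0.3],[0,0,0,0,-0.3],[0,0,0,0,-0.3],[0,0,0,0,-0.3]])

```text
t: 6.92
eef_pos: [652.2, -179.1, 147.7]
ee_rot: [0.0, 0.998, -0.06, 0.0]
ft_force: [1.6, -1.5, 1.5]
width: 55.4
```

```bash
python3 - <<'E'
from h import *
go(652,-179,144,-.12)
a=snap('scene','s7');cv2.imwrite('pics/s7c.png',cv2.resize(cv2.cvtColor(a,cv2.COLOR_RGB2BGR)[90:270,240:480],(800,600)))
E
```

```text
t 6.92 pos [ 652.2 -179.1  147.7] psi -0.12 F [ 1.6 -1.5  1.5] w 55.4 roll -0.0 shift cm [-0.02 -0.    0.37]
```

View pics/s7c.png

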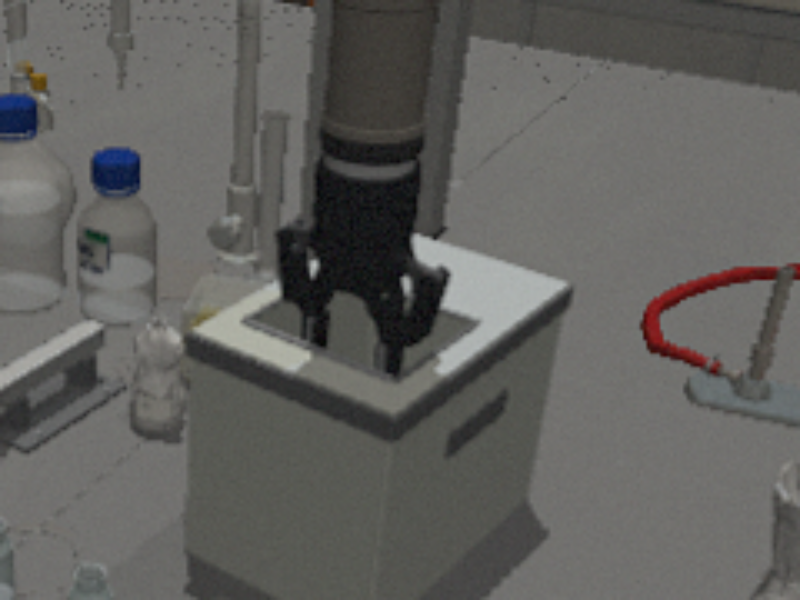

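D has dropped out of sight. I'll give it a moment to slide away, then withdraw.

Call:
drive_tool(steps=[[0,0,0,0,-0.3],[0,0,0,0,-0.3],[0,0,-1,0,-0.3],[0,0,-2,0,-0.3],[0,0,-2,0,-0.3],[0,0,-3,0,-0.3],[0,0,-3,0,-0.5],[0,0,-2,0,-0.5],[-2,-1.5,0,0,-0.5],[-2.5,-2,0,0,-0.5],[-2.5,-2,0,0,-0.5],[0,0,0,0,-0.5]])

```text
t: 7.97
eef_pos: [584.8, -108.6, 277.7]
ee_rot: [-0.002, 0.998, -0.056, -0.003]
ft_force: [1.1, 0.3, -0.4]
width: 63.9
```

```bash
python3 - <<'E'
from h import *
go(439,9,150,-.12)
a=snap('scene','s8');a=snap('top','t8')
E
```

```text
t 7.97 pos [ 584.8 -108.6  277.7] psi -0.113 F [ 1.1  0.3 -0.4] w 63.9 roll 0.007 shift cm [-15.88  -9.93  12.77]
```

View pics/s8.png

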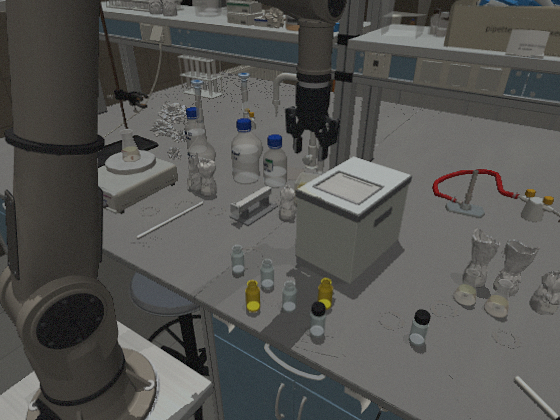

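View pics/t8.png

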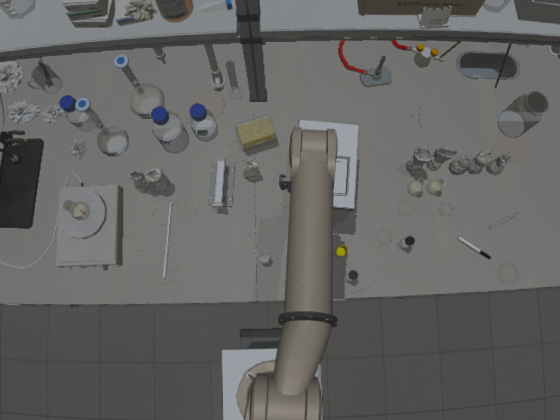

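Flap shut at scene (347,187). A, B and C stand unmoved. Next is A at (439,10).

Call:
drive_tool(steps=[[-2.5,-1.6,0,0,-0.5],[-2.5,-1.6,0,0,-0.5],[-2.5,-1.6,0,0,-0.5],[-2.5,-1.6,0,0,-0.5],[-2.5,-1.6,1.5,0,-0.5],[-2.5,-1.6,2,0,-0.5],[-0.9,-0.4,3,0,-0.5],[0,0,3,0,-0.5],[0,0,3,0,-0.5],[0,0,2.5,0,-0.5],[0,0,0,0,-0.5],[0,0,0,0,-0.5]])

```text
t: 9.07
eef_pos: [442.9, 2.2, 126.8]
ee_rot: [0.0, 0.998, -0.06, -0.002]
ft_force: [0.0, -0.8, -0.1]
width: 63.9
```

```bash
python3 - <<'E'
from h import *
go(439,10,22,-.12)
a=snap('scene','s9');cv2.imwrite('pics/s9c.png',cv2.resize(cv2.cvtColor(a,cv2.COLOR_RGB2BGR)[180:330,180:380],(800,600)))
E
```

```text
t 9.07 pos [442.9   2.2 126.8] psi -0.121 F [ 0.  -0.8 -0.1] w 63.9 roll -0.001 shift cm [-0.48 -0.72 10.48]
```

View pics/s9c.png

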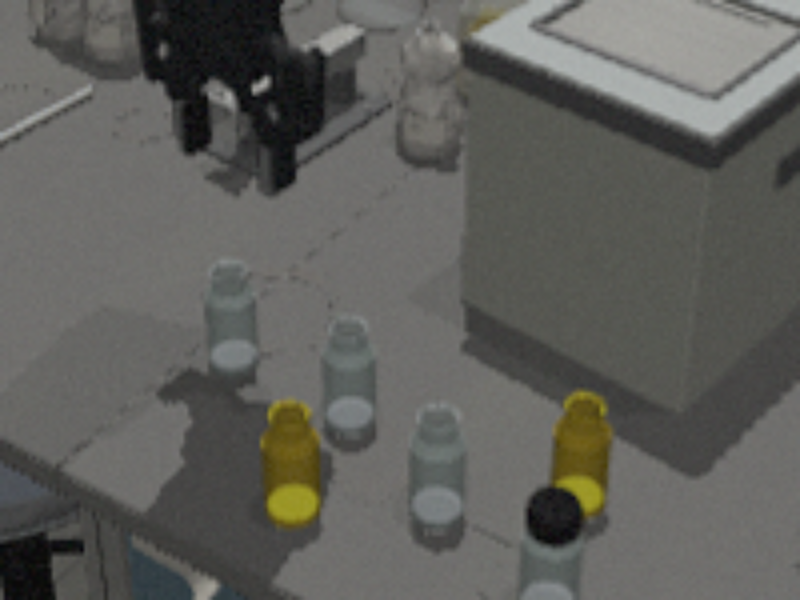

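The gripper is above A (crop (230,310)), so I'll correct sideways, descend and grip.

Call:
drive_tool(steps=[[-0.5,-0.7,0,0,-0.5],[0,0,1,0,-0.5],[0,0,2,0,-0.5],[0,0,2,0,-0.5],[0,0,2,0,-0.5],[0,0,2,0,-0.5],[0,0,1.3,0,-0.5],[0,0,0,0,1],[0,0,0,0,1],[0,0,0,0,1],[0,0,0,0,1],[0,0,0,0,1]])

```text
t: 10.12
eef_pos: [440.2, 10.3, 25.3]
ee_rot: [-0.0, 0.998, -0.06, 0.001]
ft_force: [0.1, 0.3, 2.0]
width: 31.5
```

```bash
python3 - <<'E'
from h import *
go(439,10,290,-.12)
a=snap('scene','s10');cv2.imwrite('pics/s10c.png',cv2.resize(cv2.cvtColor(a,cv2.COLOR_RGB2BGR)[180:330,180:380],(800,600)))
E
```

```text
t 10.12 pos [440.2  10.3  25.3] psi -0.12 F [0.1 0.3 2. ] w 31.5 roll -0.0 shift cm [ -0.11   0.05 -26.47]
```

View pics/s10c.png

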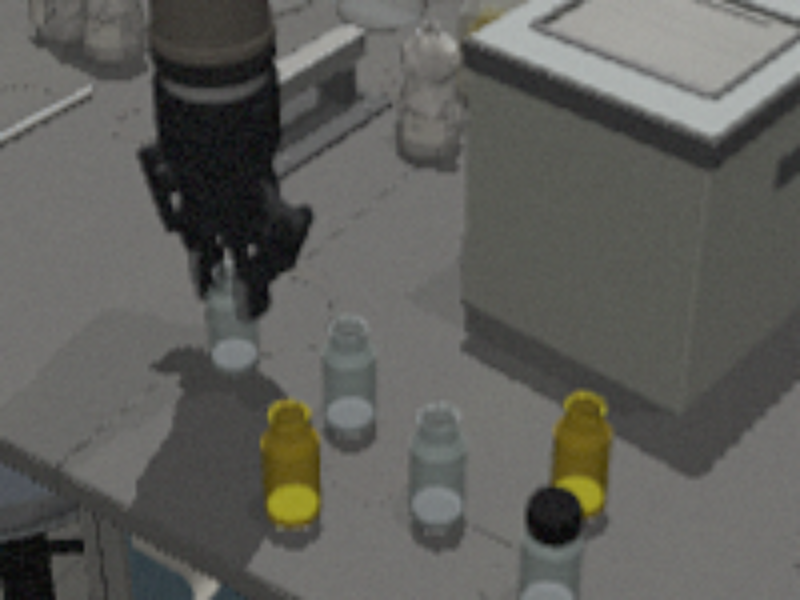

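A is gripped. Lifting.

Call:
drive_tool(steps=[[0,0,-1,0,1],[0,0,-2.5,0,1],[0,0,-3,0,1],[0,0,-3,0,1],[0,0,-3,0,1],[0,0,-3,0,1],[0,0,-3,0,1],[0,0,-3,0,1],[0,0,-3,0,1],[0,0,-2,0,1],[0,0,0,0,1]])

```text
t: 11.08
eef_pos: [441.7, 10.6, 294.9]
ee_rot: [-0.0, 0.998, -0.06, 0.005]
ft_force: [0.4, -0.7, -1.2]
width: 31.4
```

Call:
drive_tool(steps=[[1,0.7,0,0,1],[2.5,1.7,0,0,1],[2.7,1.9,0,0,1],[2.7,1.9,0,0,1],[2.7,1.9,0,0,1],[2.7,1.9,0,0,1],[2.7,1.9,0,0,1],[2.7,1.9,0,0,1],[2.5,1.7,0,0,1],[1.1,0.7,0,0,1],[0,0,0,0,1],[0,0,0,0,1]])

```text
t: 12.08
eef_pos: [650.2, -179.4, 286.7]
ee_rot: [-0.0, 0.998, -0.061, -0.002]
ft_force: [0.5, 0.2, -0.5]
width: 31.9
```

```bash
python3 - <<'E'
from h import *
go(652,-179,144,-.12)
a=snap('scene','s11');cv2.imwrite('pics/s11c.png',cv2.resize(cv2.cvtColor(a,cv2.COLOR_RGB2BGR)[90:330,200:480],(700,600)))
E
```

```text
t 12.08 pos [ 650.2 -179.4  286.7] psi -0.121 F [ 0.5  0.2 -0.5] w 31.9 roll -0.001 shift cm [ 0.17 -0.06 14.27]
```

View pics/s11c.png

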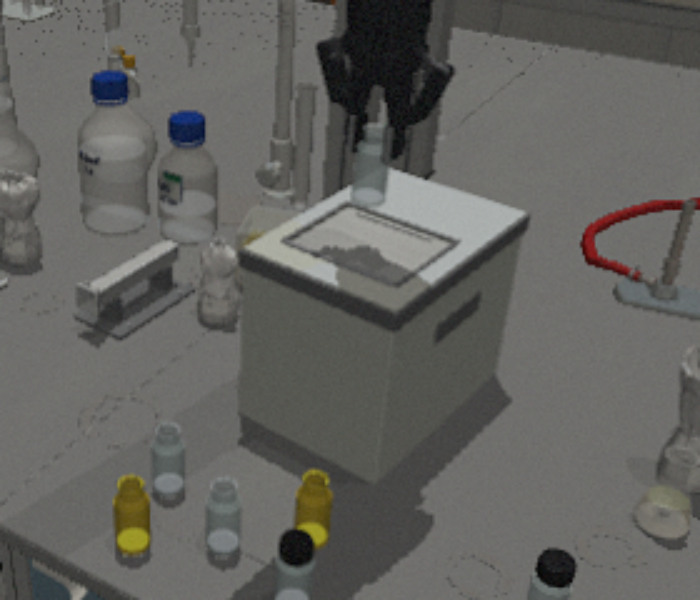

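A hangs over the slot at crop (370,180), the same stance as before. Pressing down.

Call:
drive_tool(steps=[[0,0,2,0,1],[0,0,2,0,1],[0,0,1.2,0,1],[0,0,1,0,1],[0,0,1,0,1],[0,0,1,0,1],[0,0,1,0,1],[0,0,1,0,1],[0,0,1,0,1],[0,0,1,0,1],[0,0,1,0,1],[0,0,0.9,0,1]])

```text
t: 13.13
eef_pos: [650.7, -178.5, 146.8]
ee_rot: [-0.0, 0.998, -0.06, -0.0]
ft_force: [0.6, 0.1, -0.0]
width: 31.4
```

Call:
drive_tool(steps=[[0,0,0,0,1],[0,0,0,0,-0.2],[0,0,0,0,-0.3],[0,0,0,0,-0.3],[0,0,0,0,-0.3],[0,0,0,0,-0.3],[0,0,0,0,-0.3],[0,0,0,0,-0.3],[0,0,0,0,-0.3],[0,0,0,0,-0.3]])

```text
t: 13.97
eef_pos: [651.0, -178.8, 148.4]
ee_rot: [0.0, 0.998, -0.06, -0.0]
ft_force: [1.1, -2.3, 1.5]
width: 55.8
```

```bash
python3 - <<'E'
from h import *
go(652,-179,144,-.12)
a=snap('scene','s12');cv2.imwrite('pics/s12c.png',cv2.resize(cv2.cvtColor(a,cv2.COLOR_RGB2BGR)[90:330,200:480],(700,600)))
E
```

```text
t 13.97 pos [ 651.  -178.8  148.4] psi -0.12 F [ 1.1 -2.3  1.5] w 55.8 roll -0.0 shift cm [0.1  0.01 0.44]
```

View pics/s12c.png

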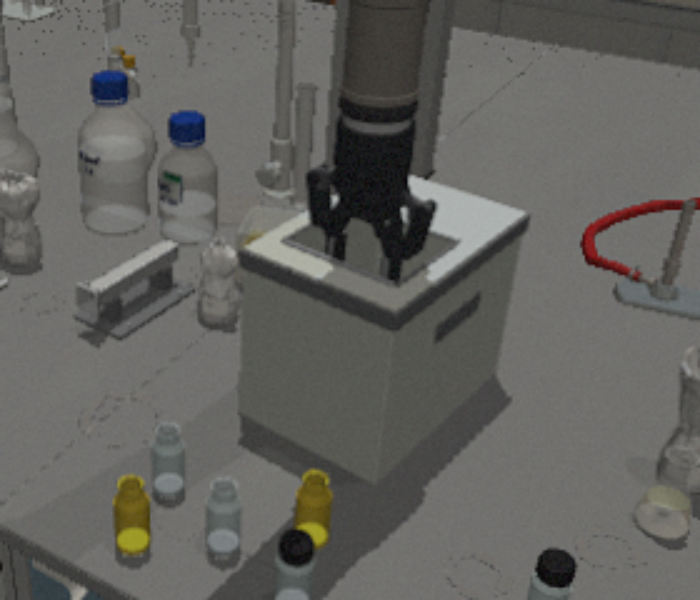

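A is gone from the jaws. Withdrawing.

Call:
drive_tool(steps=[[0,0,0,0,-0.3],[0,0,0,0,-0.3],[0,0,-1,0,-0.3],[0,0,-2,0,-0.3],[0,0,-2,0,-0.3],[0,0,-3,0,-0.3],[0,0,-3,0,-0.5],[0,0,-2,0,-0.5],[-2.5,-0.5,0,0,-0.5],[-2.7,-0.7,0,0,-0.5],[-2.7,-0.7,0,0,-0.5],[0,0,0,0,-0.5]])

```text
t: 15.02
eef_pos: [569.7, -147.1, 278.5]
ee_rot: [-0.001, 0.998, -0.059, -0.003]
ft_force: [-0.5, -0.2, 1.2]
width: 64.1
```

```bash
python3 - <<'E'
from h import *
go(435,-87,150,-.12)
a=snap('scene','s13');cv2.imwrite('pics/s13c.png',cv2.resize(cv2.cvtColor(a,cv2.COLOR_RGB2BGR)[130:370,200:480],(700,600)))
a=snap('top','t13')
E
```

```text
t 15.02 pos [ 569.7 -147.1  278.5] psi -0.118 F [-0.5 -0.2  1.2] w 64.1 roll 0.002 shift cm [-14.09  -4.35  12.85]
```

View pics/s13c.png

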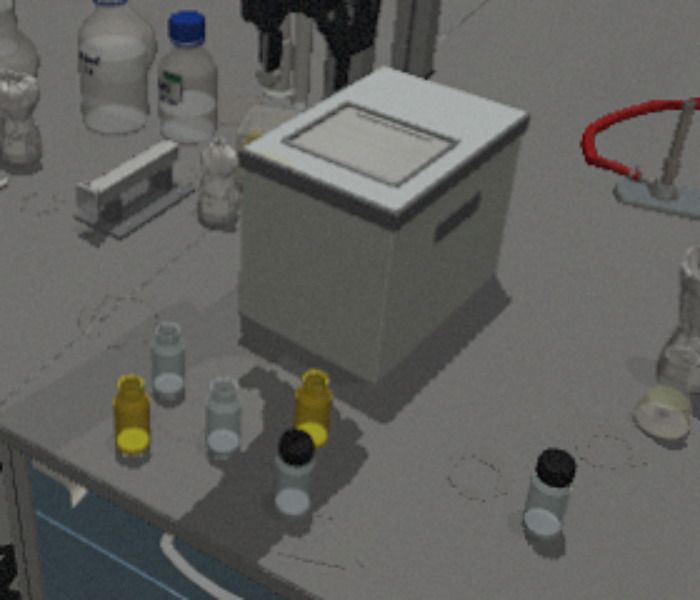

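Flap shut. B's foot is at scene (267,283), unmoved. Next is B.

Call:
drive_tool(steps=[[-2.5,-0.8,0,0,-0.5],[-2.5,-0.8,0,0,-0.5],[-2.5,-0.8,0,0,-0.5],[-2.5,-0.8,0,0,-0.5],[-2.5,-0.8,1.5,0,-0.5],[-1.6,-0.4,2,0,-0.5],[0,0,3,0,-0.5],[0,0,3,0,-0.5],[0,0,3,0,-0.5],[0,0,2.5,0,-0.5],[0,0,0,0,-0.5],[0,0,0,0,-0.5]])

```text
t: 16.12
eef_pos: [440.1, -89.4, 127.8]
ee_rot: [-0.0, 0.998, -0.06, -0.001]
ft_force: [0.2, -0.1, 1.0]
width: 63.7
```

```bash
python3 - <<'E'
from h import *
go(436,-87,22,-.12)
E
```

```text
t 16.12 pos [440.1 -89.4 127.8] psi -0.12 F [ 0.2 -0.1  1. ] w 63.7 roll 0.0 shift cm [-0.44 -0.19 10.58]
```

Call:
drive_tool(steps=[[-0.4,-0.2,0,0,-0.5],[0,0,1,0,-0.5],[0,0,2,0,-0.5],[0,0,2,0,-0.5],[0,0,2,0,-0.5],[0,0,2,0,-0.5],[0,0,1.4,0,-0.5],[0,0,0,0,1],[0,0,0,0,1],[0,0,0,0,1],[0,0,0,0,1],[0,0,0,0,1]])

```text
t: 17.12
eef_pos: [437.8, -87.3, 25.5]
ee_rot: [0.0, 0.998, -0.06, 0.001]
ft_force: [0.4, -0.3, 2.1]
width: 31.6
```

```bash
python3 - <<'E'
from h import *
go(439,-87,290,-.12)
a=snap('scene','s14');cv2.imwrite('pics/s14c.png',cv2.resize(cv2.cvtColor(a,cv2.COLOR_RGB2BGR)[180:330,180:380],(800,600)))
E
```

```text
t 17.12 pos [437.8 -87.3  25.5] psi -0.12 F [ 0.4 -0.3  2.1] w 31.6 roll -0.0 shift cm [  0.12  -0.05 -26.45]
```

View pics/s14c.png

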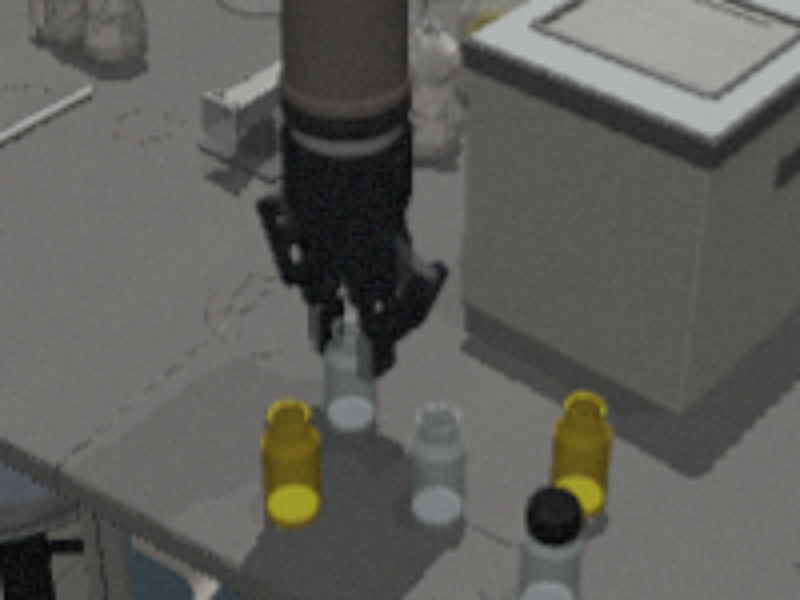

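B is gripped. Lifting and carrying.

Call:
drive_tool(steps=[[0,0,-1,0,1],[0,0,-2.5,0,1],[0,0,-3,0,1],[0,0,-3,0,1],[0,0,-3,0,1],[0,0,-3,0,1],[0,0,-3,0,1],[0,0,-3,0,1],[0,0,-3,0,1],[0,0,-2,0,1],[0,0,0,0,1]])

```text
t: 18.08
eef_pos: [438.9, -87.4, 294.9]
ee_rot: [0.001, 0.998, -0.06, 0.005]
ft_force: [0.9, 0.1, -0.4]
width: 31.7
```

Call:
drive_tool(steps=[[1,0.3,0,0,1],[2.4,0.7,0,0,1],[2.6,0.8,0,0,1],[2.6,0.8,0,0,1],[2.6,0.8,0,0,1],[2.6,0.8,0,0,1],[2.6,0.8,0,0,1],[2.6,0.8,0,0,1],[2.4,0.5,0,0,1],[0.9,0.3,0,0,1],[0,0,0,0,1],[0,0,0,0,1]])

```text
t: 19.08
eef_pos: [649.3, -179.5, 286.8]
ee_rot: [-0.0, 0.998, -0.06, -0.002]
ft_force: [-0.5, 0.3, -1.5]
width: 31.8
```

```bash
python3 - <<'E'
from h import *
go(652,-179,144,-.12)
a=snap('scene','s15');cv2.imwrite('pics/s15c.png',cv2.resize(cv2.cvtColor(a,cv2.COLOR_RGB2BGR)[90:330,200:480],(700,600)))
E
```

```text
t 19.08 pos [ 649.3 -179.5  286.8] psi -0.12 F [-0.5  0.3 -1.5] w 31.8 roll -0.0 shift cm [ 0.26 -0.08 14.28]
```

View pics/s15c.png

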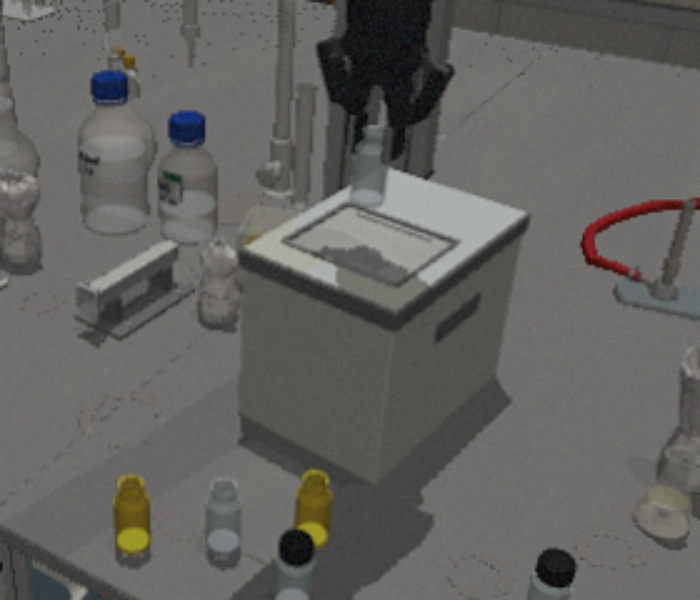

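B is over the slot and only C remains, at crop (223,520). Pressing down.

Call:
drive_tool(steps=[[0.2,0,2,0,1],[0,0,2,0,1],[0,0,1.2,0,1],[0,0,1,0,1],[0,0,1,0,1],[0,0,1,0,1],[0,0,1,0,1],[0,0,1,0,1],[0,0,1,0,1],[0,0,1,0,1],[0,0,1,0,1],[0,0,0.9,0,1]])

```text
t: 20.13
eef_pos: [651.6, -179.6, 146.8]
ee_rot: [-0.0, 0.998, -0.06, -0.0]
ft_force: [0.3, -1.1, 1.0]
width: 31.7
```

Call:
drive_tool(steps=[[0,0,0,0,1],[0,0,0,0,-0.2],[0,0,0,0,-0.3],[0,0,0,0,-0.3],[0,0,0,0,-0.3],[0,0,0,0,-0.3],[0,0,0,0,-0.3],[0,0,0,0,-0.3],[0,0,0,0,-0.3],[0,0,0,0,-0.3]])

```text
t: 20.97
eef_pos: [651.9, -179.9, 148.4]
ee_rot: [0.0, 0.998, -0.06, -0.0]
ft_force: [1.6, -1.5, 1.3]
width: 55.3
```

```bash
python3 - <<'E'
from h import *
go(652,-179,144,-.12)
a=snap('scene','s16');cv2.imwrite('pics/s16c.png',cv2.resize(cv2.cvtColor(a,cv2.COLOR_RGB2BGR)[90:330,200:480],(700,600)))
E
```

```text
t 20.97 pos [ 651.9 -179.9  148.4] psi -0.12 F [ 1.6 -1.5  1.3] w 55.3 roll -0.0 shift cm [ 0.   -0.09  0.44]
```

View pics/s16c.png

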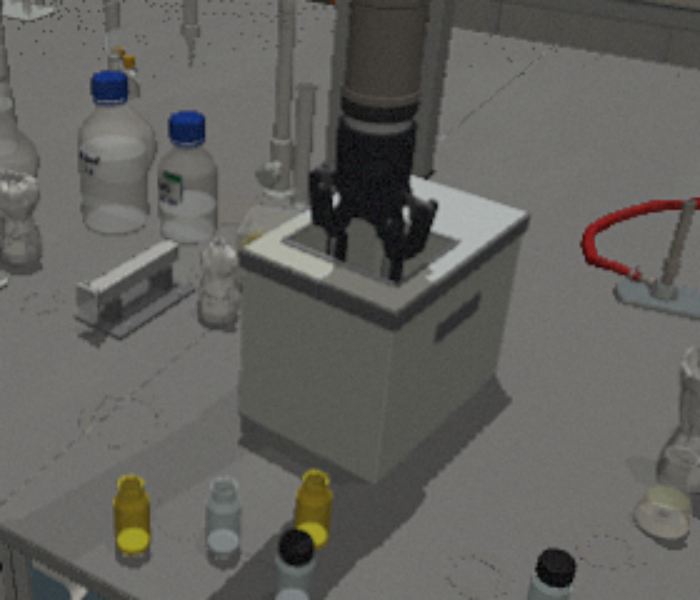

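B is in. Withdrawing towards C.

Call:
drive_tool(steps=[[0,0,0,0,-0.3],[0,0,0,0,-0.3],[0,0,-1,0,-0.3],[0,0,-2,0,-0.3],[0,0,-2,0,-0.3],[0,0,-3,0,-0.3],[0,0,-3,0,-0.5],[0,0,-2,0,-0.5],[-2.7,-0.3,0,0,-0.5],[-2.7,-0.3,0,0,-0.5],[-2.7,-0.3,0,0,-0.5],[0,0,0,0,-0.5]])

```text
t: 22.02
eef_pos: [567.2, -159.1, 278.6]
ee_rot: [-0.001, 0.998, -0.06, -0.003]
ft_force: [-0.2, -0.1, 0.7]
width: 63.9
```

```bash
python3 - <<'E'
from h import *
go(400,-175,150,-.12)
a=snap('scene','s17');cv2.imwrite('pics/s17c.png',cv2.resize(cv2.cvtColor(a,cv2.COLOR_RGB2BGR)[130:370,200:480],(700,600)))
E
```

```text
t 22.02 pos [ 567.2 -159.1  278.6] psi -0.119 F [-0.2 -0.1  0.7] w 63.9 roll 0.001 shift cm [-16.41   3.58  12.86]
```

View pics/s17c.png

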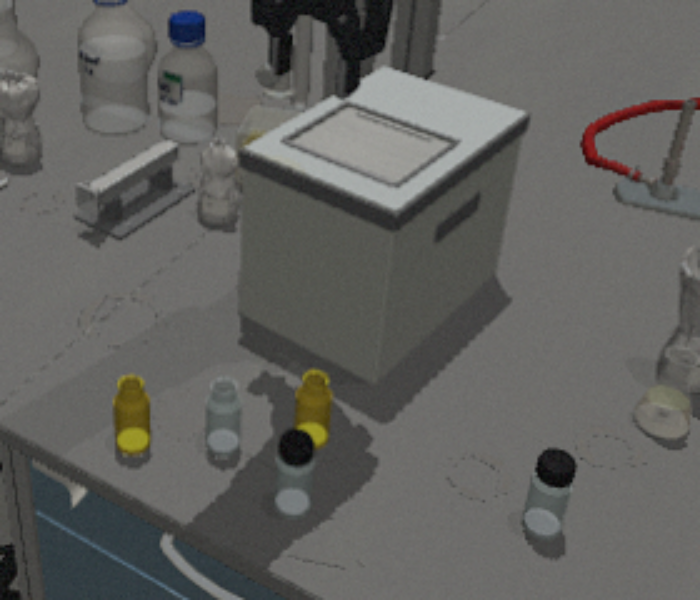

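Flap shut. C is at scene (289,300), still standing. Going to C.

Call:
drive_tool(steps=[[-2.7,0.6,0,0,-0.5],[-2.7,0.6,0,0,-0.5],[-2.7,0.6,0,0,-0.5],[-2.7,0.6,0,0,-0.5],[-2.7,0.6,1,0,-0.5],[-2.4,0.5,1.5,0,-0.5],[-0.5,0.1,3,0,-0.5],[0,0,3,0,-0.5],[0,0,3,0,-0.5],[0,0,2.5,0,-0.5],[0,0,0,0,-0.5],[0,0,0,0,-0.5]])

```text
t: 23.07
eef_pos: [405.3, -176.6, 137.9]
ee_rot: [-0.001, 0.998, -0.06, -0.001]
ft_force: [1.0, -0.6, 1.0]
width: 63.9
```

```bash
python3 - <<'E'
from h import *
a=snap('scene','s18');cv2.imwrite('pics/s18c.png',cv2.resize(cv2.cvtColor(a,cv2.COLOR_RGB2BGR)[180:330,200:400],(800,600)))
go(400,-175,22,-.12)
E
```

```text
t 23.12 pos [ 406.6 -177.1  139.2] psi -0.12 F [-0.1 -0.7  0.3] w 64.1 roll 0.0 shift cm [-0.68 -0.13 11.72]
```

View pics/s18c.png

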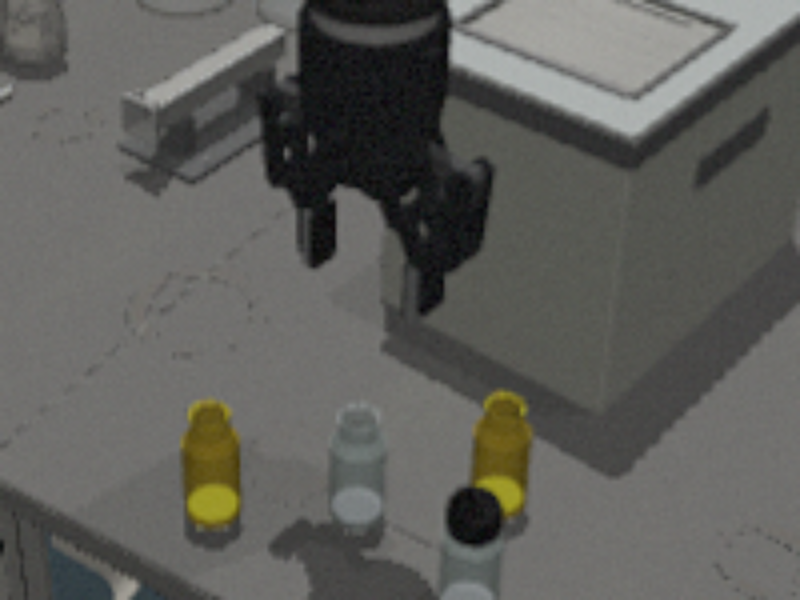

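The open gripper is above C (crop (357,460)). The yellow vials and the cap stand well to the sides. Descending.

Call:
drive_tool(steps=[[-0.6,-0.1,0,0,-0.5],[0,0,2,0,-0.5],[0,0,2,0,-0.5],[0,0,2,0,-0.5],[0,0,2,0,-0.5],[0,0,2,0,-0.5],[0,0,1.5,0,-0.5],[0,0,0,0,-0.5],[0,0,0,0,1],[0,0,0,0,1],[0,0,0,0,1],[0,0,0,0,1]])

```text
t: 24.12
eef_pos: [401.5, -175.9, 25.2]
ee_rot: [0.001, 0.998, -0.06, 0.002]
ft_force: [-0.8, 1.2, 6.6]
width: 31.8
```

Call:
drive_tool(steps=[[0,0,0,0,1],[0,0,0,0,1]])

```text
t: 24.28
eef_pos: [401.5, -175.9, 25.2]
ee_rot: [0.001, 0.998, -0.06, 0.002]
ft_force: [-0.5, 0.7, 6.5]
width: 31.8
```

```bash
python3 - <<'E'
from h import *
a=snap('scene','s19');cv2.imwrite('pics/s19c.png',cv2.resize(cv2.cvtColor(a,cv2.COLOR_RGB2BGR)[180:330,200:400],(800,600)))
go(400,-175,290,-.12)
E
```

```text
t 24.33 pos [ 401.5 -175.9   25.2] psi -0.12 F [-0.5  1.1  6.3] w 31.5 roll -0.0 shift cm [ -0.16  -0.07 -26.48]
```

View pics/s19c.png

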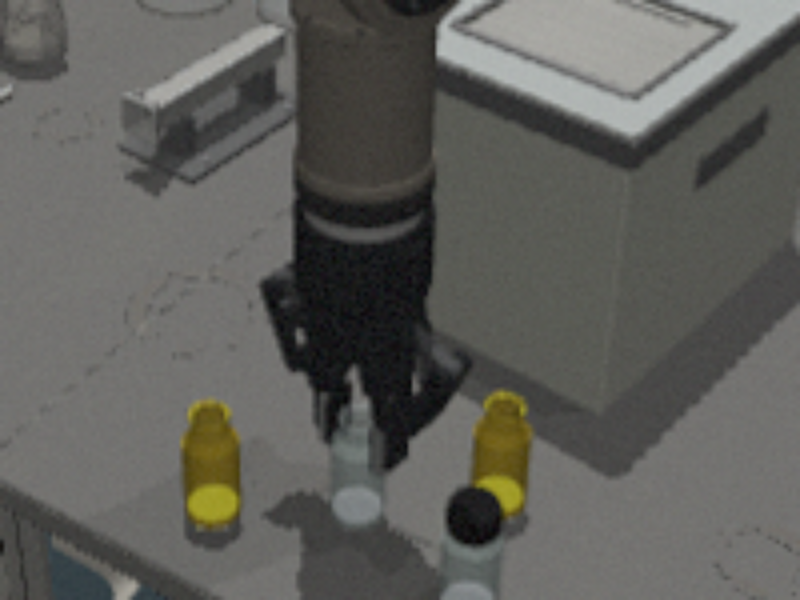

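C is gripped. Lifting and carrying.

Call:
drive_tool(steps=[[0,0,-1,0,1],[0,0,-2.5,0,1],[0,0,-3,0,1],[0,0,-3,0,1],[0,0,-3,0,1],[0,0,-3,0,1],[0,0,-3,0,1],[0,0,-3,0,1],[0,0,-3,0,1],[0,0,-2,0,1],[0,0,0,0,1]])

```text
t: 25.25
eef_pos: [402.1, -176.2, 294.3]
ee_rot: [0.002, 0.998, -0.06, 0.005]
ft_force: [0.7, -0.1, -0.3]
width: 31.7
```

Call:
drive_tool(steps=[[1.5,-0.2,0,0,1],[2.8,-0.3,0,0,1],[2.8,-0.3,0,0,1],[2.8,-0.3,0,0,1],[2.8,-0.3,0,0,1],[2.8,-0.3,0,0,1],[2.8,-0.3,0,0,1],[2.8,-0.3,0,0,1],[2.6,-0.3,0,0,1],[1.3,-0.1,0,0,1],[0,0,0,0,1],[0,0,0,0,1]])

```text
t: 26.25
eef_pos: [650.5, -178.2, 287.4]
ee_rot: [-0.0, 0.998, -0.06, -0.001]
ft_force: [-0.6, -0.3, -1.3]
width: 31.6
```

```bash
python3 - <<'E'
from h import *
a=snap('scene','s20');cv2.imwrite('pics/s20c.png',cv2.resize(cv2.cvtColor(a,cv2.COLOR_RGB2BGR)[90:330,200:480],(700,600)))
go(652,-179,144,-.12)
E
```

```text
t 26.3 pos [ 650.  -178.6  287.9] psi -0.12 F [-0.3 -0.2 -0.5] w 31.2 roll -0.0 shift cm [2.000e-01 1.000e-02 1.439e+01]
```

View pics/s20c.png

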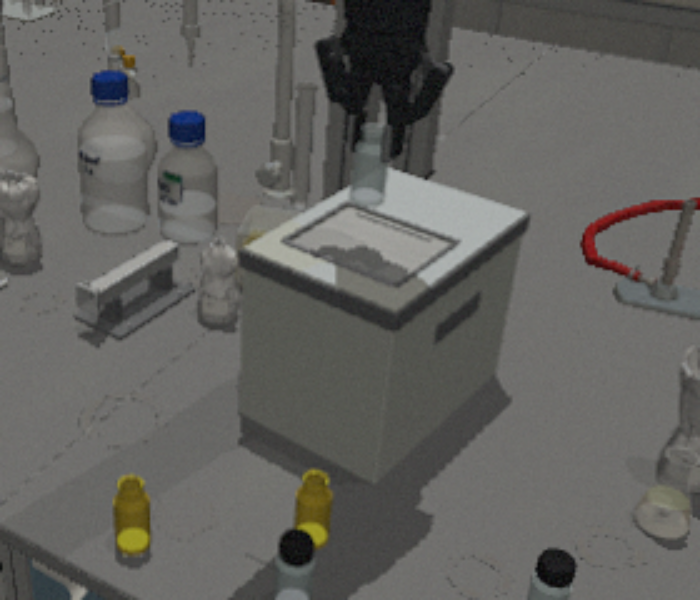

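C is over the slot. Pressing down and releasing as before.

Call:
drive_tool(steps=[[0.2,0,2,0,1],[0,0,2,0,1],[0,0,1.3,0,1],[0,0,1,0,1],[0,0,1,0,1],[0,0,1,0,1],[0,0,1,0,1],[0,0,1,0,1],[0,0,1,0,1],[0,0,1,0,1],[0,0,1,0,1],[0,0,0.9,0,1]])

```text
t: 27.3
eef_pos: [652.7, -178.7, 144.8]
ee_rot: [-0.0, 0.998, -0.06, -0.0]
ft_force: [0.1, -0.2, 0.6]
width: 32.0
```

Call:
drive_tool(steps=[[0,0,0,0,1],[0,0,0,0,-0.2],[0,0,0,0,-0.3],[0,0,0,0,-0.3],[0,0,0,0,-0.3],[0,0,0,0,-0.3],[0,0,0,0,-0.3],[0,0,0,0,-0.3],[0,0,0,0,-0.3],[0,0,0,0,-0.3]])

```text
t: 28.13
eef_pos: [653.0, -179.0, 146.4]
ee_rot: [0.0, 0.998, -0.06, -0.0]
ft_force: [1.4, -0.8, 1.3]
width: 55.5
```

```bash
python3 - <<'E'
from h import *
go(652,-179,144,-.12)
a=snap('scene','s21');cv2.imwrite('pics/s21c.png',cv2.resize(cv2.cvtColor(a,cv2.COLOR_RGB2BGR)[90:330,200:480],(700,600)))
E
```

```text
t 28.13 pos [ 653.  -179.   146.4] psi -0.12 F [ 1.4 -0.8  1.3] w 55.5 roll -0.0 shift cm [-0.1   0.01  0.24]
```

View pics/s21c.png

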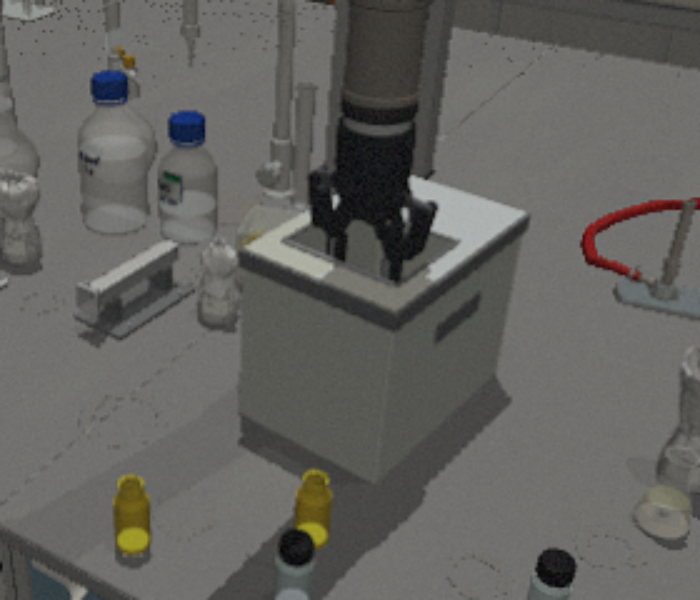

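All four vials are in. I'll withdraw and then head for the rod.

Call:
drive_tool(steps=[[0,0,0,0,-0.3],[0,0,0,0,-0.3],[0,0,-1,0,-0.3],[0,0,-2,0,-0.3],[0,0,-2,0,-0.3],[0,0,-3,0,-0.3],[0,0,-3,0,-0.5],[0,0,-2,0,-0.5],[-1.8,-2.2,0,0,-0.5],[-1.8,-2.2,0,0,-0.5],[-1.8,-2.2,0,0,-0.5],[-1.8,-2.2,0,0,-0.5]])

```text
t: 29.18
eef_pos: [590.4, -80.7, 276.5]
ee_rot: [-0.001, 0.998, -0.06, -0.001]
ft_force: [0.2, 0.6, -0.4]
width: 63.9
```

Call:
drive_tool(steps=[[-1.8,-2.4,0,0,-0.5],[-1.8,-2.4,0,0,-0.5],[-1.8,-2.4,0,0,-0.5],[-1.8,-2.4,0,0,-0.5],[-1.8,-2.4,0,0,-0.5],[-1.8,-2.4,0,0,-0.5],[-1.8,-2.4,0,0,-0.5],[-1.8,-2.4,0,0,-0.5],[0,0,0,0,-0.5]])

```text
t: 29.93
eef_pos: [467.7, 132.3, 276.9]
ee_rot: [-0.001, 0.999, -0.055, -0.001]
ft_force: [-0.9, 0.1, 0.7]
width: 64.0
```

```bash
python3 - <<'E'
from h import *
go(436,342,150,-.08)
a=snap('scene','s22');b=snap('top','t22')
a=cv2.cvtColor(a,cv2.COLOR_RGB2BGR);b=cv2.cvtColor(b,cv2.COLOR_RGB2BGR)
cv2.imwrite('pics/s22c.png',cv2.resize(a[160:250,120:320],(800,360),interpolation=cv2.INTER_CUBIC))
cv2.imwrite('pics/t22c.png',cv2.resize(b[140:290,150:360],(770,550),interpolation=cv2.INTER_CUBIC))
E
```

```text
t 29.93 pos [467.7 132.3 276.9] psi -0.109 F [-0.9  0.1  0.7] w 64.0 roll -0.029 shift cm [ -4.84 -20.65  12.69]
```

View pics/s22.png

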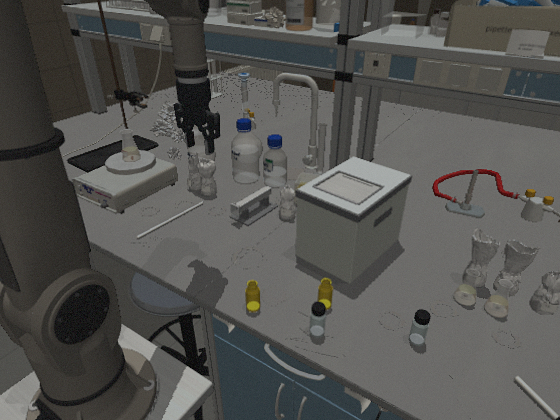

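View pics/s22c.png

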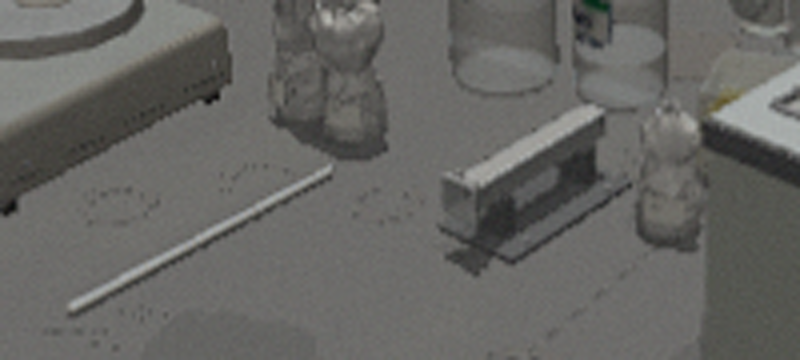

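View pics/t22c.png

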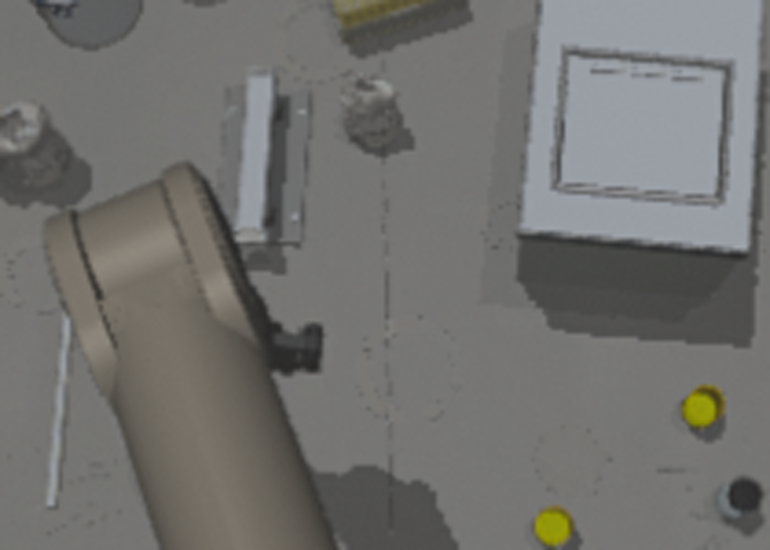

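Flap shut at scene (347,187). No clear open vial is left on the bench, and both capped and both yellow vials are in place. Now the rod and sleeve, measured more exactly with masks on t0 and t22.

```bash
python3 - <<'E'
from h import *
b=cv2.imread('pics/t0.png');g=cv2.cvtColor(b,cv2.COLOR_BGR2GRAY)
print(g[155:210,205:235:1][::6].tolist())
def fit(x0,x1,y0,y1,th,z):
    m=np.zeros_like(g);m[y0:y1,x0:x1]=(g[y0:y1,x0:x1]>th)
    n,l,s,c=cv2.connectedComponentsWithStats(m);k=1+np.argmax(s[1:,4]);ys,xs=np.where(l==k)
    P=np.array([onz('top',x,y,z)[:2] for x,y in zip(xs,ys)]);c=P.mean(0);u,S,v=np.linalg.svd(P-c);d=v[0]*np.sign(v[0,0]);e=(P-c)@d;w=(P-c)@np.array([-d[1],d[0]])
    print(len(P),'c',c.round(1),'yaw',np.arctan2(d[1],d[0]).round(4),'ends',e.min().round(1),e.max().round(1),'w',w.min().round(1),w.max().round(1),(c+d*e.min()).round(1),(c+d*e.max()).round(1))
fit(205,235,150,210,165,61.5)
fit(155,180,195,285,130,9)
E
```

```text
[[116, 116, 116, 116, 117, 116, 117, 117, 117, 117, 117, 117, 118, 117, 116, 117, 117, 117, 117, 117, 118, 118, 117, 109, 110, 114, 115, 117, 117, 115], [117, 117, 117, 117, 116, 117, 116, 117, 117, 117, 118, 119, 131, 146, 148, 148, 148, 148, 149, 111, 91, 110, 116, 116, 117, 107, 108, 114, 117, 116], [117, 116, 118, 117, 117, 116, 109, 105, 109, 109, 109, 110, 137, 155, 155, 154, 155, 155, 145, 104, 71, 66, 69, 75, 98, 110, 111, 109, 108, 89], [117, 117, 116, 117, 116, 108, 106, 111, 110, 110, 111, 121, 143, 154, 154, 154, 155, 154, 113, 68, 63, 69, 70, 75, 100, 110, 110, 110, 111, 102], [116, 118, 118, 118, 117, 108, 106, 110, 110, 109, 112, 139, 154, 155, 155, 154, 155, 155, 110, 74, 72, 73, 75, 100, 111, 110, 111, 109, 99, 111], [117, 117, 117, 118, 117, 115, 112, 110, 110, 110, 123, 146, 154, 154, 154, 155, 155, 124, 81, 70, 73, 72, 75, 101, 111, 110, 111, 112, 86, 106], [117, 118, 118, 117, 107, 105, 111, 111, 110, 112, 139, 154, 155, 153, 154, 155, 154, 105, 69, 71, 73, 76, 103, 111, 111, 110, 111, 111, 113, 116], [116, 116, 116, 116, 116, 125, 125, 115, 111, 118, 143, 155, 155, 154, 155, 155, 138, 94, 66, 56, 63, 74, 103, 111, 112, 114, 110, 88, 108, 116], [116, 117, 116, 105, 103, 112, 111, 110, 129, 120, 125, 137, 137, 138, 138, 127, 123, 107, 82, 74, 73, 76, 103, 112, 112, 112, 112, 101, 112, 117], [117, 117, 116, 117, 117, 117, 117, 116, 112, 108, 110, 110, 90, 77, 76, 76, 75, 76, 80, 82, 81, 84, 108, 118, 118, 118, 118, 118, 118, 118]]Traceback (most recent call last):
  File "<stdin>", line 9, in <module>
  File "<stdin>", line 6, in fit
    return _wrapfunc(a, 'argmax', axis=axis, out=out, **kwds)
    return bound(*args, **kwds)
ValueError: attempt to get argmax of an empty sequence
```

```bash
python3 - <<'E'
from h import *
b=cv2.imread('pics/t0.png');g=cv2.cvtColor(b,cv2.COLOR_BGR2GRAY)
def fit(x0,x1,y0,y1,th,z):
    m=np.zeros_like(g);m[y0:y1,x0:x1]=(g[y0:y1,x0:x1]>th)
    n,l,s,c=cv2.connectedComponentsWithStats(m);k=1+np.argmax(s[1:,4]);ys,xs=np.where(l==k)
    P=np.array([onz('top',x,y,z)[:2] for x,y in zip(xs,ys)]);c=P.mean(0);u,S,v=np.linalg.svd(P-c);d=v[0]*np.sign(v[0,0]);e=(P-c)@d;w=(P-c)@np.array([-d[1],d[0]])
    print(len(P),'c',c.round(1),'yaw',np.arctan2(d[1],d[0]).round(4),'ends',e.min().round(1),e.max().round(1),'w',w.min().round(1),w.max().round(1),(c+d*e.min()).round(1),(c+d*e.max()).round(1))
fit(205,235,150,201,135,61.5);fit(205,235,150,201,150,61.5)
fit(155,180,195,285,130,9)
a=cv2.cvtColor(cv2.imread('pics/s22.png'),cv2.COLOR_BGR2GRAY)
for p,z in [((235,211.8),50),((234.5,205),70)]: print(onz('scene',*p,z).round(1))
cv2.imwrite('pics/m.png',cv2.resize(cv2.imread('pics/s22.png')[180:230,220:290],(784,560),interpolation=cv2.INTER_CUBIC))
for X in [(608,155,70),(608,155,30),(608,175,50),(608,135,50)]: print(proj('scene',X)[0].round(1))
E
```

```text
254 c [692.  154.5] yaw -0.0782 ends -65.9 68.1 w -10.7 11.1 [626.3 159.7] [759.9 149.2]
205 c [691.  153.6] yaw -0.0738 ends -64.9 65.5 w -8.7 8.8 [626.4 158.4] [756.3 148.8]
140 c [504.8 339.8] yaw -0.0777 ends -120.7 133.4 w -4.1 3.5 [384.5 349.1] [637.8 329.4]
[600.9 149.5  50. ]
[606. 154.  70.]
[234.7 204.6]
[235.4 215.8]
[230.  208.3]
[240.2 212.2]
```

View pics/m.png

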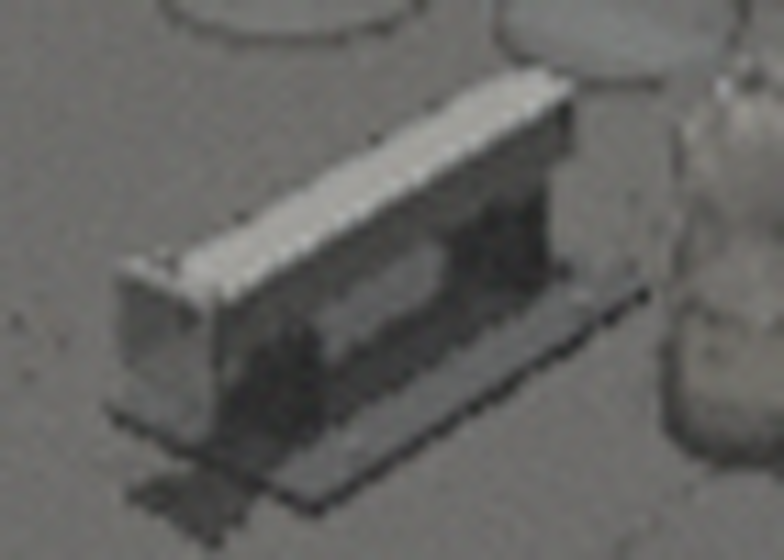

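```bash
python3 - <<'E'
from h import *
f=lambda u,v,h=0.45:(220+u/11.2-h,180+v/11.2-h)
for n,p,z in [('far',(556,81),61.5),('near',(205,280),61.5),('mouthTop',(168,281),70),('mouthC',(167,352),50),('ML',(121,331),50),('MR',(213,372),50),('BL',(112,412),6),('BR',(316,508),6),('FR',(645,295),6)]: print(n,onz('scene',*f(*p),z).round(1))
a=cv2.cvtColor(cv2.imread('pics/s22.png'),cv2.COLOR_BGR2GRAY)
b=cv2.cvtColor(cv2.imread('pics/t0.png'),cv2.COLOR_BGR2GRAY)
# base plate near edge corners in top
cv2.imwrite('pics/m2.png',cv2.resize(cv2.imread('pics/t0.png')[150:220,195:245],(500,700),interpolation=cv2.INTER_CUBIC)[:600])
E
```

```text
far [770.2 141.9  61.5]
near [624.4 156.5  61.5]
mouthTop [607.7 155.2  70. ]
mouthC [603.7 153.8  50. ]
ML [605.1 171.1  50. ]
MR [602.7 137.1  50. ]
BL [623.2 193.2   6. ]
BR [616.9 115.4   6. ]
FR [760.  103.7   6. ]
```

View pics/m2.png

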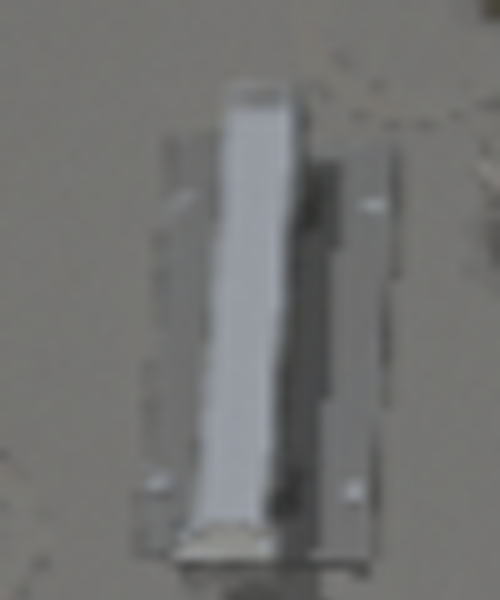

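```bash
python3 - <<'E'
from h import *
f=lambda u,v:(195+u/10-.45,150+v/10-.45)
for n,p,z in [('mouthtop',(225,556),70),('L',(172,558),70),('R',(278,555),70),('far',(262,85),61.5),('near',(236,515),61.5),('nearBaseL',(135,555),6),('R',(372,572),6),('FR',(395,150),6),('FL',(168,138),6)]: print(n,onz('top',*f(*p),z).round(1))
E
```

```text
mouthtop [607.6 160.   70. ]
L [607.5 177.2  70. ]
R [607.3 142.8  70. ]
far [769.8 148.9  61.5]
near [623.1 157.6  61.5]
nearBaseL [623.4 199.9   6. ]
R [614.9 119.4   6. ]
FR [763.5 110.4   6. ]
FL [770.7 189.1   6. ]
```

The two views put the sleeve mouth at about (607,157) and agree to about 5 mm in y; yaw is −0.067. The rod's middle is at about (512,337), yaw −0.08. I'll grasp it 75 mm nearer than its middle and check the fit visually before inserting.

Call:
drive_tool(steps=[[-0.7,-2.6,0,-0.03,0.2],[-0.7,-2.6,0,0,0.2],[-0.7,-2.6,0,0,0.2],[-0.7,-2.6,0,0,0.2],[-0.7,-2.6,1,0,0.2],[-0.7,-2.6,2,0,0.2],[-0.5,-2.6,3,0,0.2],[0,-1,3,0,0.2],[0,0,3,0,0.2],[0,0,2,0,0.2],[0,0,0,0,0.2],[0,0,0,0,0.2]], newtons=70)

```text
t: 31.03
eef_pos: [443.5, 319.2, 135.5]
ee_rot: [0.001, 0.999, -0.046, -0.001]
ft_force: [0.1, -0.7, 1.1]
width: 34.1
```

```bash
python3 - <<'E'
from h import *
go(437,343,3,-.08)
a=snap('scene','s23');b=snap('top','t23')
a=cv2.cvtColor(a,cv2.COLOR_RGB2BGR)
cv2.imwrite('pics/s23c.png',cv2.resize(a[130:250,90:250],(800,600),interpolation=cv2.INTER_CUBIC))
E
```

```text
t 31.03 pos [443.5 319.2 135.5] psi -0.092 F [ 0.1 -0.7  1.1] w 34.1 roll -0.012 shift cm [-0.84 -2.32 13.25]
```

View pics/s23c.png

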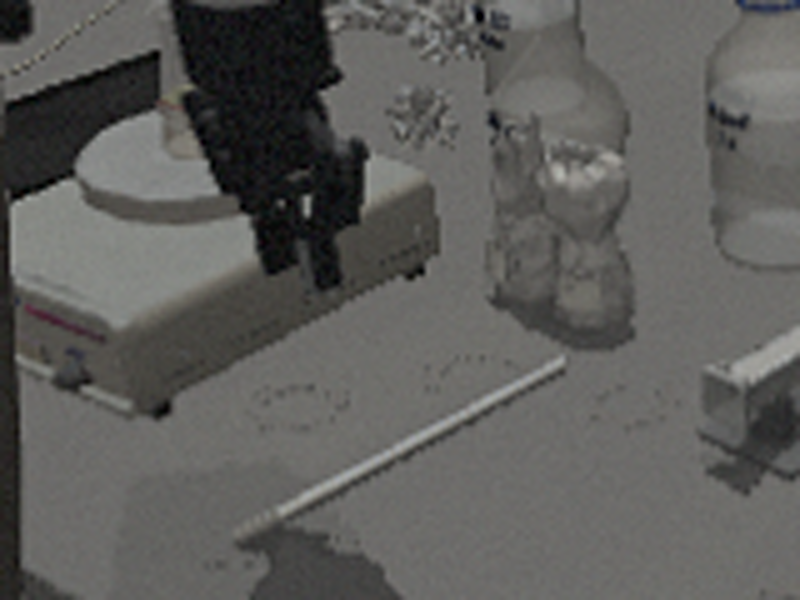

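Call:
drive_tool(steps=[[-0.8,-2.3,0,-0.01,0],[0,0,1,0,0],[0,0,2.2,0,0],[0,0,2.2,0,0],[0,0,2.2,0,0],[0,0,2.2,0,0],[0,0,1,0,0],[0,0,0,0,0],[0,0,0,0,0]])

```text
t: 31.88
eef_pos: [438.2, 344.7, 29.1]
ee_rot: [-0.0, 0.999, -0.04, 0.0]
ft_force: [0.4, 0.1, -0.6]
width: 42.4
```

```bash
python3 - <<'E'
from h import *
go(437,343,3,-.08)
a=snap('scene','s24');b=snap('top','t24')
a=cv2.cvtColor(a,cv2.COLOR_RGB2BGR)
cv2.imwrite('pics/s24c.png',cv2.resize(a[160:260,100:233],(800,600),interpolation=cv2.INTER_CUBIC))
E
```

```text
t 31.88 pos [438.2 344.7  29.1] psi -0.08 F [ 0.4  0.1 -0.6] w 42.4 roll -0.0 shift cm [-0.11  0.18  2.61]
```

View pics/s24c.png

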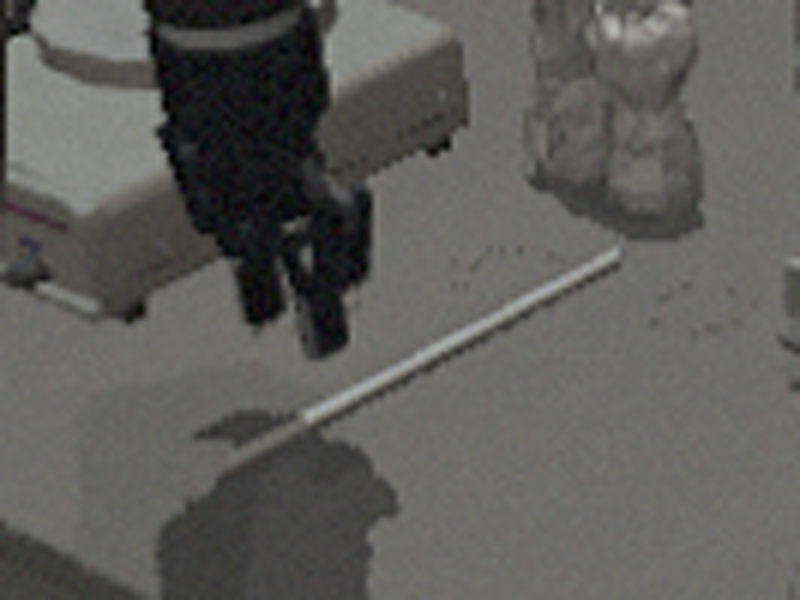

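```bash
python3 - <<'E'
from h import *
for X in [(438.2,344.7,34),(438.2,344.7,5),(438.2,334.7,5)]:
    p=proj('scene',X)[0]; print(p.round(1), ((p+.45-[100,160])*6).round())
E
```

```text
[149.8 221. ] [301. 369.]
[151.4 229. ] [311. 417.]
[153.7 230.1] [325. 423.]
```

```bash
python3 - <<'E'
from h import *
for y in (323,316,366,373):
  for z in (34,40,50):
    p=proj('scene',(438.2,y,z))[0]; print(y,z,((p+.45-[100,160])*6).round())
E
```

```text
323 34 [332. 382.]
323 40 [330. 372.]
323 50 [326. 355.]
316 34 [341. 387.]
316 40 [339. 377.]
316 50 [336. 360.]
366 34 [272. 356.]
366 40 [270. 346.]
366 50 [267. 329.]
373 34 [263. 352.]
373 40 [261. 342.]
373 50 [257. 325.]
```

Call:
drive_tool(steps=[[0,0.1,1,0,0],[0,0,0.8,0,0],[0,0,0.5,0,0],[0,0,0,0,0],[0,0,0,0,0]])

```text
t: 32.4
eef_pos: [437.1, 343.0, 4.7]
ee_rot: [0.0, 0.999, -0.04, -0.0]
ft_force: [-0.0, 1.2, 0.9]
width: 42.7
```

```bash
python3 - <<'E'
from h import *
go(437,343,3,-.08)
a=snap('scene','s25')
a=cv2.cvtColor(a,cv2.COLOR_RGB2BGR)
cv2.imwrite('pics/s25c.png',cv2.resize(a[160:260,100:233],(800,600),interpolation=cv2.INTER_CUBIC))
E
```

```text
t 32.4 pos [437.1 343.    4.7] psi -0.08 F [-0.   1.2  0.9] w 42.7 roll -0.0 shift cm [-0.01 -0.    0.17]
```

View pics/s25c.png

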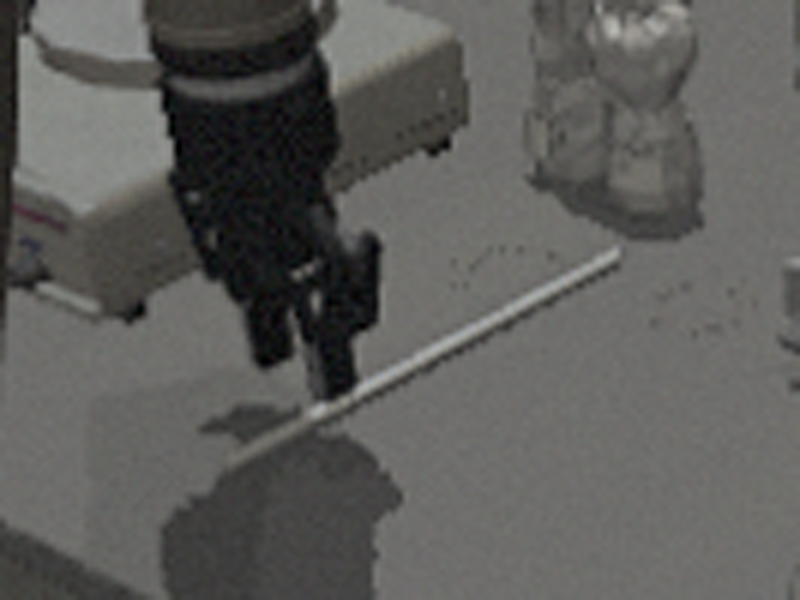

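The finger tips stand higher than the TCP figure while open, since the pads swing back. I'll narrow the opening round the rod first, then check the height.

Call:
drive_tool(steps=[[0,0,0,0,0.45],[0,0,0,0,0.45],[0,0,0,0,0.45],[0,0,0,0,0.45]])

```text
t: 32.78
eef_pos: [437.6, 343.4, 5.4]
ee_rot: [-0.0, 0.999, -0.04, 0.0]
ft_force: [0.3, -0.4, 0.2]
width: 23.3
```

```bash
python3 - <<'E'
from h import *
go(437,343,3,-.08)
a=snap('scene','s26');b=snap('top','t26')
a=cv2.cvtColor(a,cv2.COLOR_RGB2BGR);b=cv2.cvtColor(b,cv2.COLOR_RGB2BGR)
cv2.imwrite('pics/s26c.png',cv2.resize(a[190:250,110:190],(800,600),interpolation=cv2.INTER_CUBIC))
E
```

```text
t 32.78 pos [437.6 343.4   5.4] psi -0.08 F [ 0.3 -0.4  0.2] w 23.3 roll -0.0 shift cm [-0.06  0.04  0.24]
```

View pics/s26c.png

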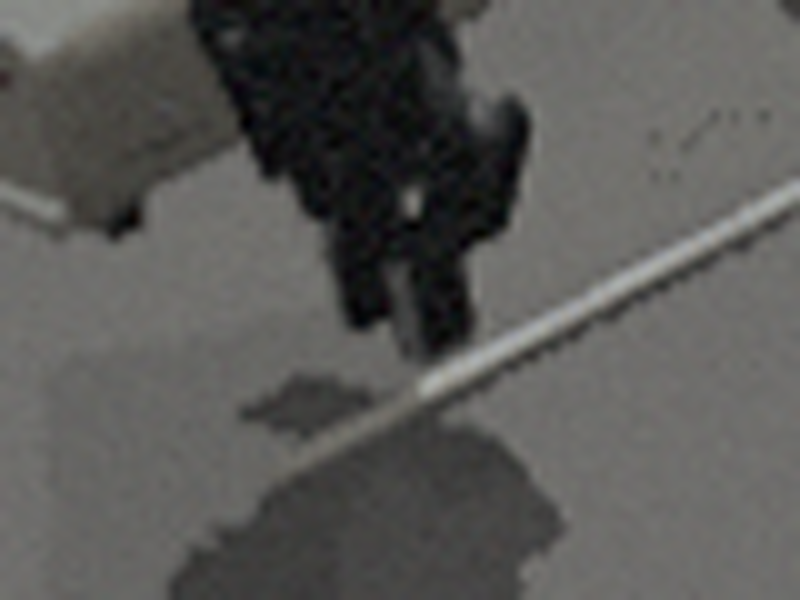

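```bash
python3 - <<'E'
from h import *
for z in (5,10,15,20): print(z,onz('scene',149.5,223.9,z).round(1))
a=cv2.imread('pics/s0.png')
g=cv2.cvtColor(a,cv2.COLOR_BGR2GRAY);m=(g>140).astype(np.uint8);m[:195]=0;m[245:]=0;m[:,:130]=0;m[:,206:]=0
n,l,s,c=cv2.connectedComponentsWithStats(m);k=1+np.argmax(s[1:,4]);ys,xs=np.where(l==k);print(s[k],xs.min(),xs.max())
P=np.array([onz('scene',x,y,8)[:2] for x,y in zip(xs,ys)]);cc=P.mean(0);u,S,v=np.linalg.svd(P-cc);d=v[0]*np.sign(v[0,0]);e=(P-cc)@d;print(cc.round(1),np.arctan2(d[1],d[0]),(cc+d*e.min()).round(1),(cc+d*e.max()).round(1))
b=cv2.cvtColor(cv2.imread('pics/t26.png'),cv2.COLOR_BGR2GRAY)
cv2.imwrite('pics/t26c.png',cv2.resize(cv2.imread('pics/t26.png')[190:290,130:230],(600,600),interpolation=cv2.INTER_CUBIC))
E
```

```text
5 [453.9 371.2   5. ]
10 [449.3 364.7  10. ]
15 [444.7 358.2  15. ]
20 [440.1 351.7  20. ]
[137 201  66  36 108] 137 202
[500.9 337.3] -0.07887238612499668 [387.2 346.3] [642.6 326.1]
```

View pics/t26c.png

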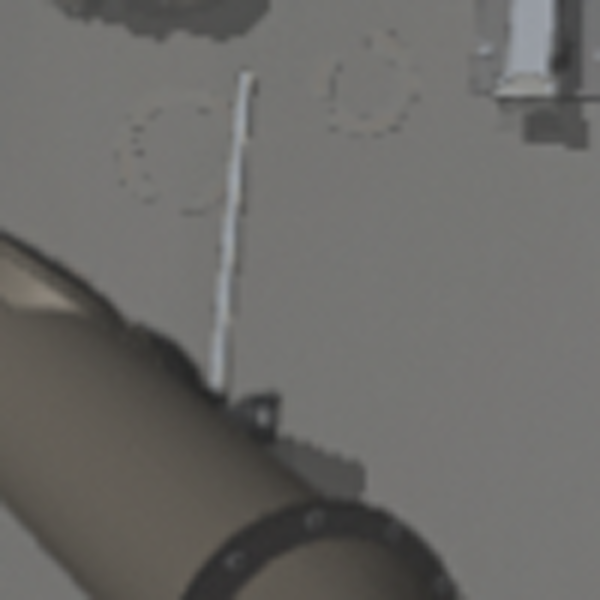

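The rod fits agree in both views (y ≈ 342 at x = 437), so the fingers are over it but about 15 mm high. They come forward as they close, so I'll lower slightly and close.

Call:
drive_tool(steps=[[0,0,0.4,0,0.45],[0,0,0,0,0.6],[0,0,0,0,0.6],[0,0,0,0,0.6],[0,0,0,0,0.6]])

```text
t: 33.3
eef_pos: [437.5, 343.3, 1.2]
ee_rot: [0.0, 0.999, -0.04, -0.0]
ft_force: [-0.0, 0.3, 0.4]
width: 17.2
```

```bash
python3 - <<'E'
from h import *
go(437,343,3,-.08)
a=snap('scene','s27')
a=cv2.cvtColor(a,cv2.COLOR_RGB2BGR)
cv2.imwrite('pics/s27c.png',cv2.resize(a[190:250,110:190],(800,600),interpolation=cv2.INTER_CUBIC))
E
```

```text
t 33.3 pos [437.5 343.3   1.2] psi -0.08 F [-0.   0.3  0.4] w 17.2 roll -0.0 shift cm [-0.04  0.03 -0.18]
```

View pics/s27c.png

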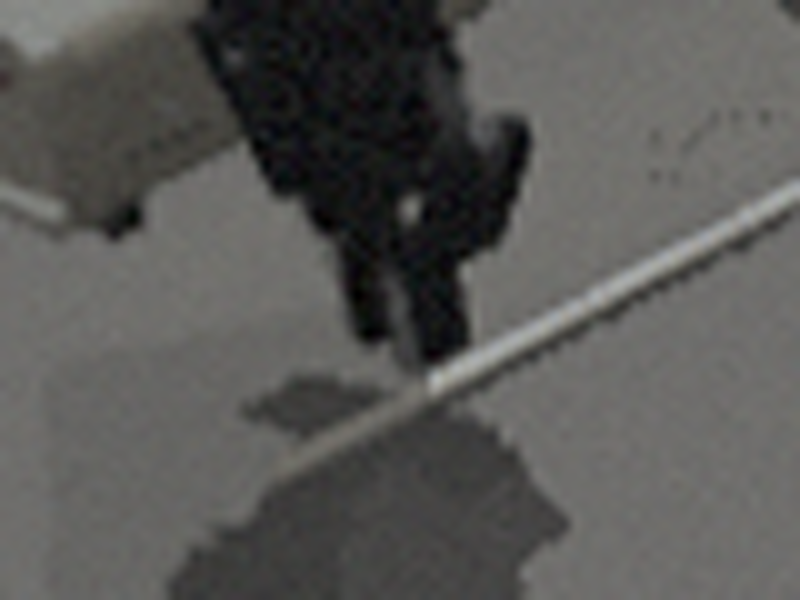

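The fingers still look about 15–20 mm above the rod, although the TCP reads z = 1. I'll feel downward in small steps, watching the force.

Call:
drive_tool(steps=[[0,0,0.15,0,0.6],[0,0,0.15,0,0.6],[0,0,0,0,0.6]])

```text
t: 33.6
eef_pos: [437.3, 343.1, -2.1]
ee_rot: [0.0, 0.999, -0.04, -0.0]
ft_force: [-0.4, 0.2, 0.7]
width: 17.1
```

Call:
drive_tool(steps=[[0,0,0.15,0,0.6],[0,0,0.15,0,0.6],[0,0,0,0,0.6]])

```text
t: 33.85
eef_pos: [437.3, 343.1, -5.1]
ee_rot: [0.0, 0.999, -0.04, -0.0]
ft_force: [1.1, 0.3, 0.5]
width: 16.7
```

```bash
python3 - <<'E'
from h import *
go(437,343,3,-.08)
a=snap('scene','s28')
a=cv2.cvtColor(a,cv2.COLOR_RGB2BGR)
cv2.imwrite('pics/s28c.png',cv2.resize(a[190:250,110:190],(800,600),interpolation=cv2.INTER_CUBIC))
E
```

```text
t 33.85 pos [437.3 343.1  -5.1] psi -0.08 F [1.1 0.3 0.5] w 16.7 roll -0.0 shift cm [-0.03  0.01 -0.81]
```

View pics/s28c.png

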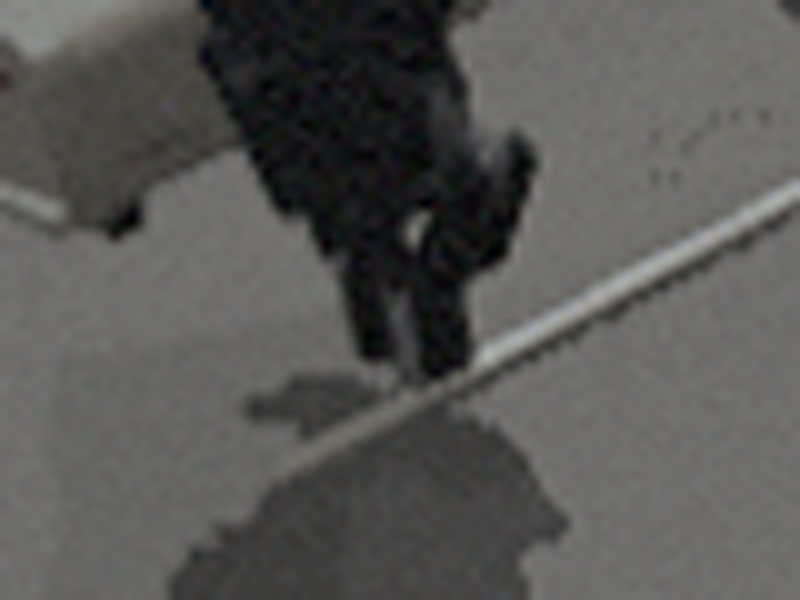

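Still no contact at z = −5. I'll open a little to be safe in y, and keep feeling down.

Call:
drive_tool(steps=[[0,0,0,0,0.4],[0,0,0.2,0,0.4],[0,0,0.2,0,0.4],[0,0,0,0,0.4]])

```text
t: 34.23
eef_pos: [437.2, 343.0, -9.2]
ee_rot: [0.0, 0.999, -0.04, -0.0]
ft_force: [-0.6, 0.2, -0.1]
width: 25.7
```

Call:
drive_tool(steps=[[0,0,0.2,0,0.4],[0,0,0.2,0,0.4],[0,0,0,0,0.4]])

```text
t: 34.48
eef_pos: [437.2, 343.1, -13.2]
ee_rot: [0.0, 0.999, -0.04, -0.0]
ft_force: [-0.1, 0.1, -0.4]
width: 25.7
```

```bash
python3 - <<'E'
from h import *
go(437,343,3,-.08)
a=snap('scene','s29')
a=cv2.cvtColor(a,cv2.COLOR_RGB2BGR)
cv2.imwrite('pics/s29c.png',cv2.resize(a[190:250,110:190],(800,600),interpolation=cv2.INTER_CUBIC))
E
```

```text
t 34.48 pos [437.2 343.1 -13.2] psi -0.08 F [-0.1  0.1 -0.4] w 25.7 roll -0.0 shift cm [-0.02  0.01 -1.62]
```

View pics/s29c.png

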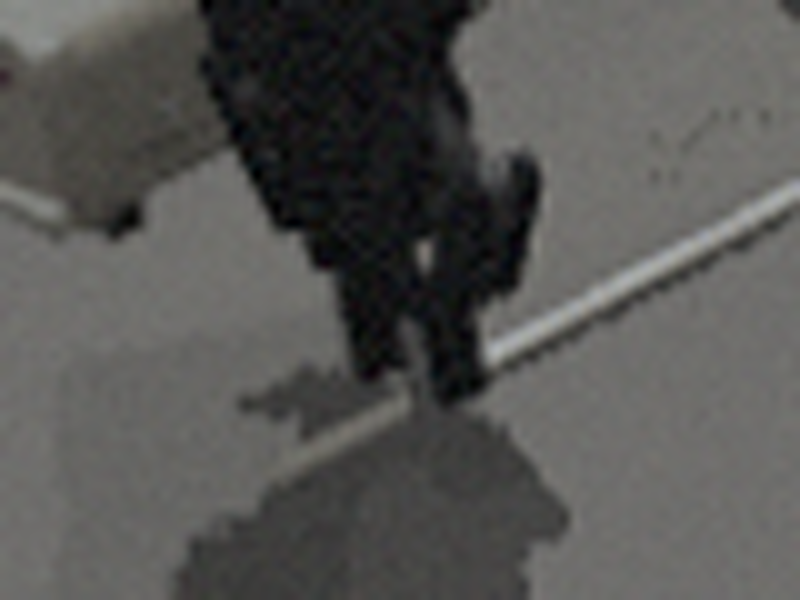

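The right finger now covers the rod from the camera and the left stands behind it, so the rod is between the pads. Closing.

Call:
drive_tool(steps=[[0,0,0,0,0.55],[0,0,0,0,0.55],[0,0,0,0,0.65],[0,0,0,0,0.65]])

```text
t: 34.87
eef_pos: [437.6, 343.3, -12.7]
ee_rot: [-0.0, 0.999, -0.04, 0.0]
ft_force: [-0.1, 0.4, 0.3]
width: 15.0
```

Call:
drive_tool(steps=[[0,0,0,0,1],[0,0,0,0,1],[0,0,0,0,1],[0,0,0,0,1]])

```text
t: 35.2
eef_pos: [437.6, 343.4, -12.5]
ee_rot: [-0.0, 0.999, -0.04, 0.0]
ft_force: [-0.4, -0.7, 1.9]
width: 3.1
```

```bash
python3 - <<'E'
from h import *
go(437,343,3,-.08)
a=snap('scene','s30');b=snap('top','t30')
a=cv2.cvtColor(a,cv2.COLOR_RGB2BGR)
cv2.imwrite('pics/s30c.png',cv2.resize(a[175:250,110:210],(800,600),interpolation=cv2.INTER_CUBIC))
E
```

```text
t 35.2 pos [437.6 343.4 -12.5] psi -0.08 F [-0.4 -0.7  1.9] w 3.1 roll -0.0 shift cm [-0.05  0.04 -1.55]
```

View pics/s30c.png

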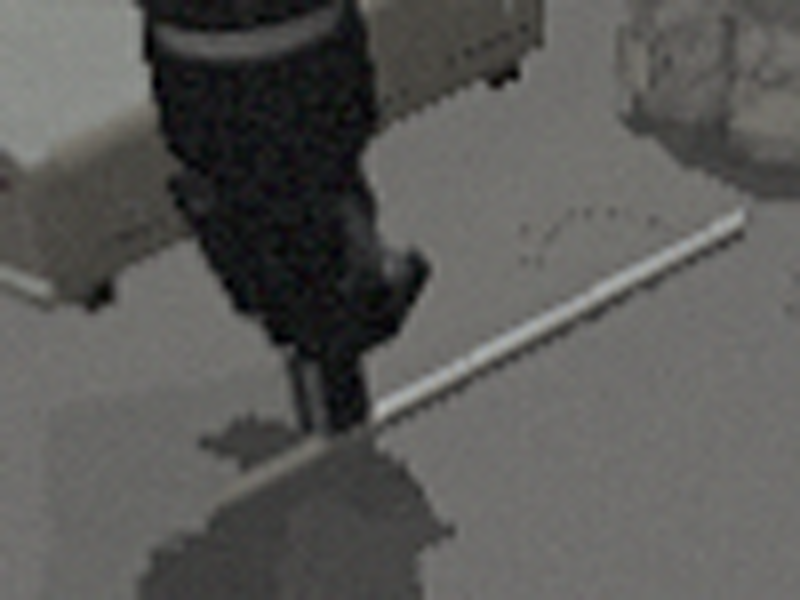

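Call:
drive_tool(steps=[[0,0,0,0,1],[0,0,0,0,1],[0,0,0,0,1]])

```text
t: 35.55
eef_pos: [437.6, 343.4, -12.5]
ee_rot: [-0.0, 0.999, -0.04, 0.0]
ft_force: [-1.4, -0.0, 4.4]
width: 3.2
```

```bash
python3 - <<'E'
from h import *
a=snap('scene','s31')
a=cv2.cvtColor(a,cv2.COLOR_RGB2BGR)
cv2.imwrite('pics/s31c.png',cv2.resize(a[200:250,120:187],(800,597),interpolation=cv2.INTER_CUBIC))
E
```

```text
(no output)
```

View pics/s31c.png

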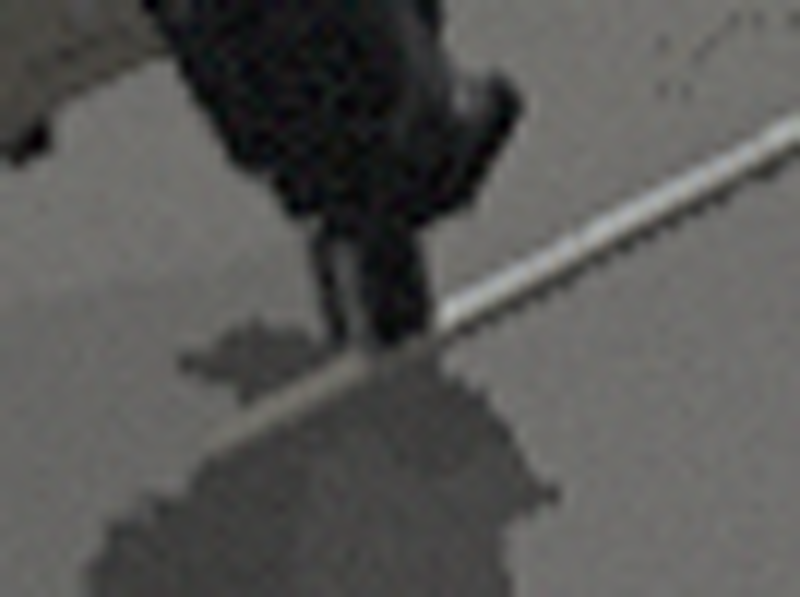

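Call:
drive_tool(steps=[[0,0,-0.5,0,1],[0,0,-1,0,1],[0,0,-1,0,1],[0,0,-1.5,0,1],[0,0,-1,0,1],[0,0,0,0,1],[0,0,0,0,1]])

```text
t: 36.18
eef_pos: [438.1, 343.7, 38.2]
ee_rot: [-0.001, 0.999, -0.04, 0.001]
ft_force: [-0.0, 0.0, -0.6]
width: 2.7
```

```bash
python3 - <<'E'
from h import *
go(437,343,3,-.08)
a=snap('scene','s32');b=snap('top','t32')
a=cv2.cvtColor(a,cv2.COLOR_RGB2BGR);b=cv2.cvtColor(b,cv2.COLOR_RGB2BGR)
cv2.imwrite('pics/s32c.png',cv2.resize(a[150:260,100:247],(800,600),interpolation=cv2.INTER_CUBIC))
cv2.imwrite('pics/t32c.png',cv2.resize(b[140:290,130:280],(600,600),interpolation=cv2.INTER_CUBIC))
E
```

```text
t 36.18 pos [438.1 343.7  38.2] psi -0.08 F [-0.   0.  -0.6] w 2.7 roll -0.0 shift cm [-0.1   0.08  3.52]
```

View pics/s32c.png

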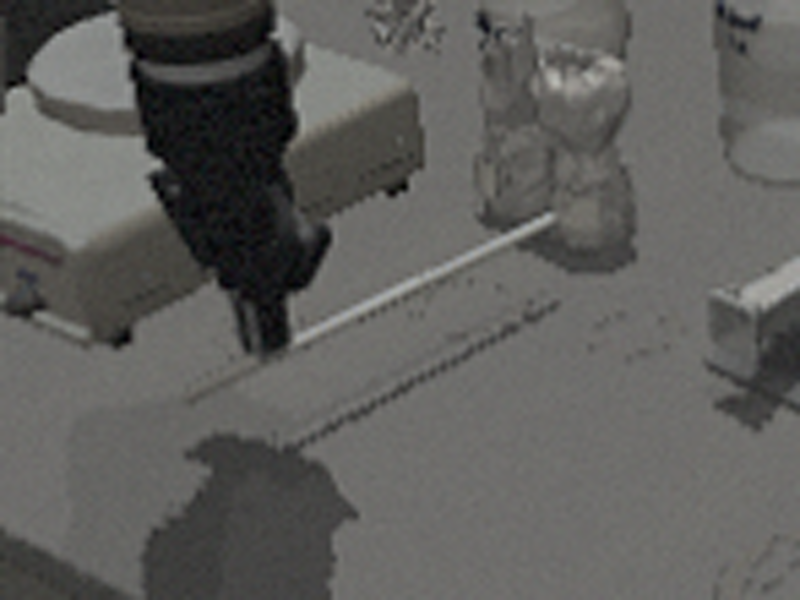

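View pics/t32c.png

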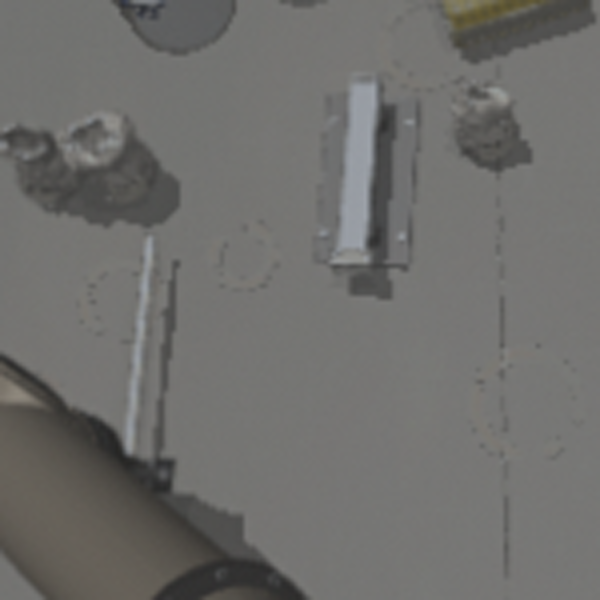

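The rod is lifted level in the jaws, with its tip at scene (201.6,189) and top (167,199). Locating it.

```bash
cat >> h.py <<'E'
def tri(ps,pt):
    o1,d1=ray('scene',*ps);o2,d2=ray('top',*pt)
    A=np.stack([d1,-d2],1);s=np.linalg.lstsq(A,o2-o1,rcond=None)[0]
    a=o1+s[0]*d1;b=o2+s[1]*d2;return (a+b)/2,np.linalg.norm(a-b)
E
python3 - <<'E'
from h import *
ps=(100+555/5.45-.4,150+215/5.45-.4);pt=(130+150/4-.4,140+238/4-.4)
print(tri(ps,pt)); print(onz('scene',*ps,56),onz('top',*pt,56))
# mouth from both views
f=lambda u,v:(220+u/11.2-.45,180+v/11.2-.45); g=lambda u,v:(195+u/10-.45,150+v/10-.45)
print('mouth top edge',tri(f(168,281),g(225,556)));print('far top',tri(f(556,81),g(262,85)))
for p in [(438,343.6,56)]: print(proj('scene',p),proj('top',p))
E
```

```text
(array([639.0458004 , 325.78909588,  56.13324569]), np.float64(6.63138714987215))
[641.57940021 323.64097329  56.        ] [636.69523353 328.12941065  56.        ]
mouth top edge (array([609.36850669, 159.03065844,  67.6104561 ]), np.float64(3.6239935953152576))
far top (array([772.80471302, 147.23734796,  58.25010809]), np.float64(5.588759364089791))
[[148.71153572 214.96470293]] [[161.32905794 259.42311342]]
```

The rod tip and the mouth show the same small offset between views, so their relative displacement is good. I'll back off, move across to stand about 20 mm before the mouth, and look.

Call:
drive_tool(steps=[[-1.2,0,0.2,0,1],[-1.3,0,0.2,0,1],[-1.3,1.2,0.2,0,1],[0,1.8,0,0,1],[0,2,0,0,1],[0,2,0,0,1],[0,2,0,0,1],[0,2,0,0,1],[0,2,0,0,1],[0,2,0,0,1],[0,2,0,0,1],[0,0,0,0,1]])

```text
t: 37.28
eef_pos: [382.8, 172.3, 30.0]
ee_rot: [0.002, 0.999, -0.042, -0.002]
ft_force: [0.5, -0.3, -1.1]
width: 2.8
```

Call:
drive_tool(steps=[[0,0,0,0,1],[0,0,0,0,1],[0,0,0,0,1]])

```text
t: 37.53
eef_pos: [385.6, 178.2, 31.2]
ee_rot: [-0.0, 0.999, -0.039, 0.0]
ft_force: [-1.5, -0.3, -0.2]
width: 2.9
```

```bash
python3 - <<'E'
from h import *
go(386.5,177,32.5,-.078)
a=snap('scene','s33');b=snap('top','t33')
a=cv2.cvtColor(a,cv2.COLOR_RGB2BGR);b=cv2.cvtColor(b,cv2.COLOR_RGB2BGR)
cv2.imwrite('pics/s33c.png',cv2.resize(a[170:245,200:300],(800,600),interpolation=cv2.INTER_CUBIC))
cv2.imwrite('pics/t33c.png',cv2.resize(b[150:250,180:260],(480,600),interpolation=cv2.INTER_CUBIC))
E
```

```text
t 37.53 pos [385.6 178.2  31.2] psi -0.078 F [-1.5 -0.3 -0.2] w 2.9 roll -0.0 shift cm [ 0.1   0.11 -0.13]
```

View pics/s33c.png

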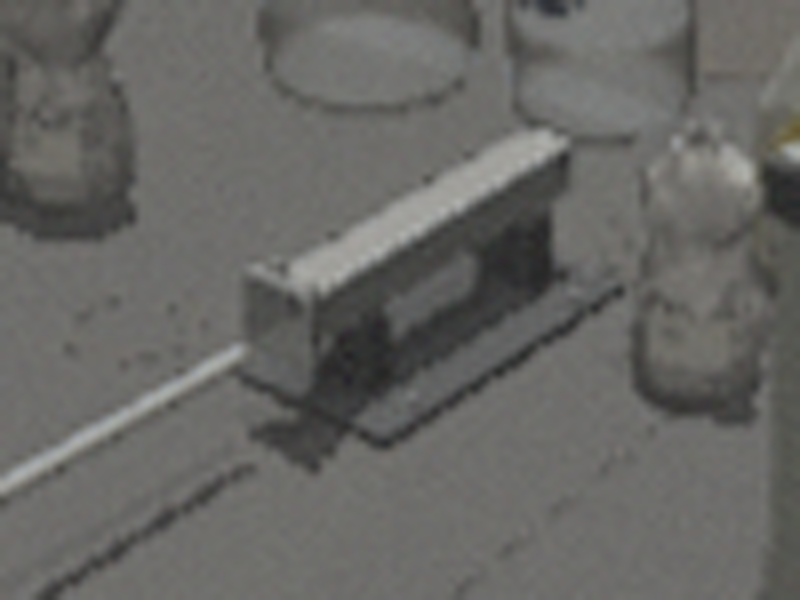

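View pics/t33c.png

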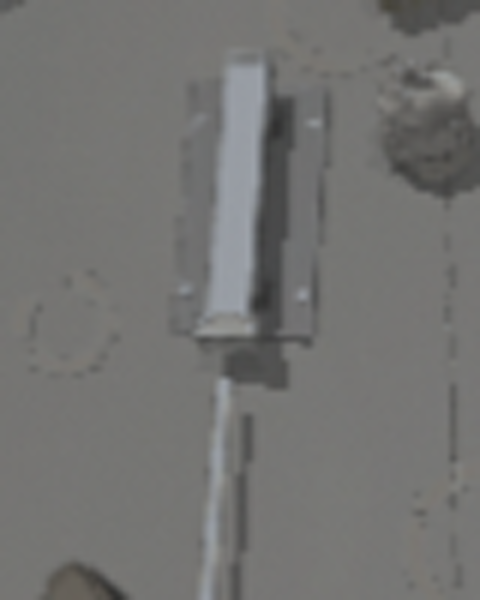

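```bash
python3 - <<'E'
from h import *
s=lambda u,v:(200+u/8-.45,170+v/8-.45);t=lambda u,v:(180+u/6-.42,150+v/6-.42)
print('tip',onz('scene',*s(242,350),49),onz('top',*t(223,380),49),tri(s(242,350),t(223,380)))
print('rodback top',onz('top',*t(207,598),49))
print('mouth S c50',onz('scene',*s(282,330),50),' S top70',onz('scene',*s(283,281),70),' T top70',onz('top',*t(228,337),70))
print('far S',onz('scene',*s(557,138),61.5),'far T',onz('top',*t(247,52),61.5),'mid T',onz('top',*t(233,312),61.5))
E
```

```text
tip [586.80977174 158.13415415  49.        ] [586.35912715 164.08742242  49.        ] (array([588.57829878, 162.8528203 ,  46.06676515]), np.float64(4.6221260369485))
rodback top [467.2462261  173.21555025  49.        ]
mouth S c50 [605.05079532 153.57881493  50.        ]  S top70 [608.18981306 154.10192459  70.        ]  T top70 [605.54250951 158.27706966  70.        ]
far S [770.04722467 141.91846821  61.5       ] far T [769.15709877 148.92153236  61.5       ] mid T [621.26243077 156.74050542  61.5       ]
```

In both views the rod sits about 3.5 mm to +y of the bore axis and about 1.5 mm low. I'll correct that, then enter slowly with force checks.

Call:
drive_tool(steps=[[0,0.35,-0.15,-0.004,1],[0,0,0,0,1],[0.5,0,0,0,1],[0.5,0,0,0,1],[0.5,0,0,0,1],[0.5,0,0,0,1],[0.4,0,0,0,1],[0,0,0,0,1]])

```text
t: 38.3
eef_pos: [410.9, 171.6, 32.8]
ee_rot: [-0.0, 0.999, -0.039, 0.0]
ft_force: [0.3, -0.4, -0.5]
width: 2.8
```

```bash
python3 - <<'E'
from h import *
go(386.5,177,32.5,-.075)
a=snap('scene','s34');b=snap('top','t34')
a=cv2.cvtColor(a,cv2.COLOR_RGB2BGR);b=cv2.cvtColor(b,cv2.COLOR_RGB2BGR)
cv2.imwrite('pics/s34c.png',cv2.resize(a[180:240,210:290],(800,600),interpolation=cv2.INTER_CUBIC))
cv2.imwrite('pics/t34c.png',cv2.resize(b[150:250,180:260],(480,600),interpolation=cv2.INTER_CUBIC))
E
```

```text
t 38.3 pos [410.9 171.6  32.8] psi -0.077 F [ 0.3 -0.4 -0.5] w 2.8 roll -0.002 shift cm [-2.48 -0.36  0.03]
```

View pics/s34c.png

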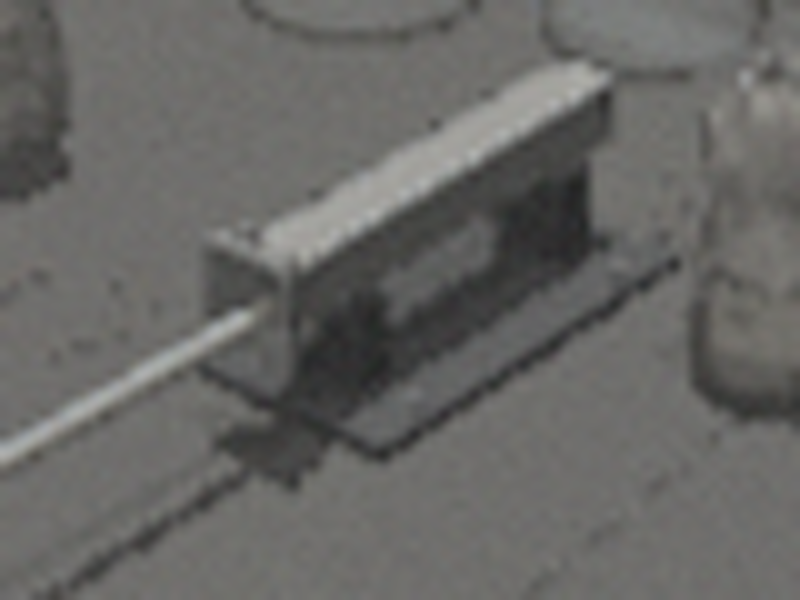

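View pics/t34c.png

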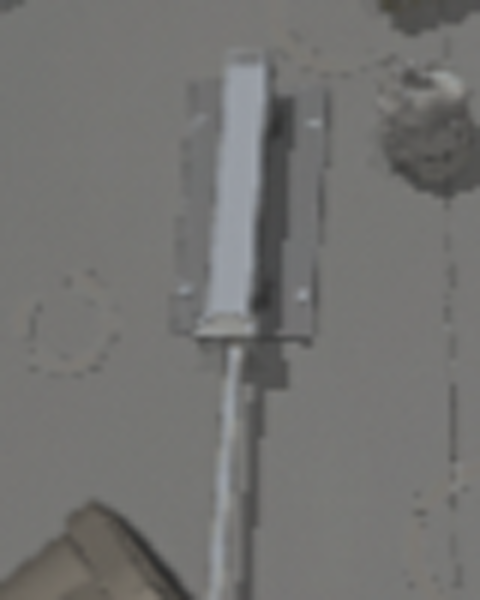

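The tip is inside the flare at crop (255,312), with no force. Continuing gently.

Call:
drive_tool(steps=[[0.4,0,0,0,1],[0.4,0,0,0,1],[0.4,0,0,0,1],[0.4,0,0,0,1],[0,0,0,0,1]])

```text
t: 38.82
eef_pos: [426.9, 170.4, 32.9]
ee_rot: [-0.0, 0.999, -0.038, 0.001]
ft_force: [-0.5, -1.5, 0.3]
width: 2.6
```

Call:
drive_tool(steps=[[0.4,0,0,0,1],[0.4,0,0,0,1],[0.4,0,0,0,1],[0,0,0,0,1]])

```text
t: 39.15
eef_pos: [438.7, 169.5, 32.9]
ee_rot: [-0.0, 0.999, -0.038, 0.001]
ft_force: [0.7, 0.1, -0.3]
width: 2.8
```

Call:
drive_tool(steps=[[0.5,0,0,0,1],[0.5,0,0,0,1],[0.5,0,0,0,1],[0.5,0,0,0,1],[0.5,0,0,0,1],[0.5,0,0,0,1],[0,0,0,0,1]])

```text
t: 39.73
eef_pos: [468.9, 167.1, 32.9]
ee_rot: [-0.0, 0.999, -0.039, 0.001]
ft_force: [0.1, 0.1, 0.2]
width: 2.3
```

Call:
drive_tool(steps=[[0.5,0,0,0,1],[0.5,0,0,0,1],[0.5,0,0,0,1],[0.5,0,0,0,1],[0,0,0,0,1]])

```text
t: 40.15
eef_pos: [488.9, 165.6, 32.9]
ee_rot: [-0.0, 0.999, -0.038, 0.001]
ft_force: [0.4, 0.2, -0.8]
width: 2.5
```

```bash
python3 - <<'E'
from h import *
s=r.sense();print(s['ft_force'],s['torque'],s['eef_pos'])
a=snap('scene','s35');b=snap('top','t35')
a=cv2.cvtColor(a,cv2.COLOR_RGB2BGR);b=cv2.cvtColor(b,cv2.COLOR_RGB2BGR)
cv2.imwrite('pics/s35c.png',cv2.resize(a[150:240,170:290],(800,600),interpolation=cv2.INTER_CUBIC))
E
```

```text
[ 0.38437203  0.19226452 -0.79013034] [-0.00853751  0.00567033  0.04887158] [488.89131857 165.56024966  32.92732156]
```

View pics/s35c.png

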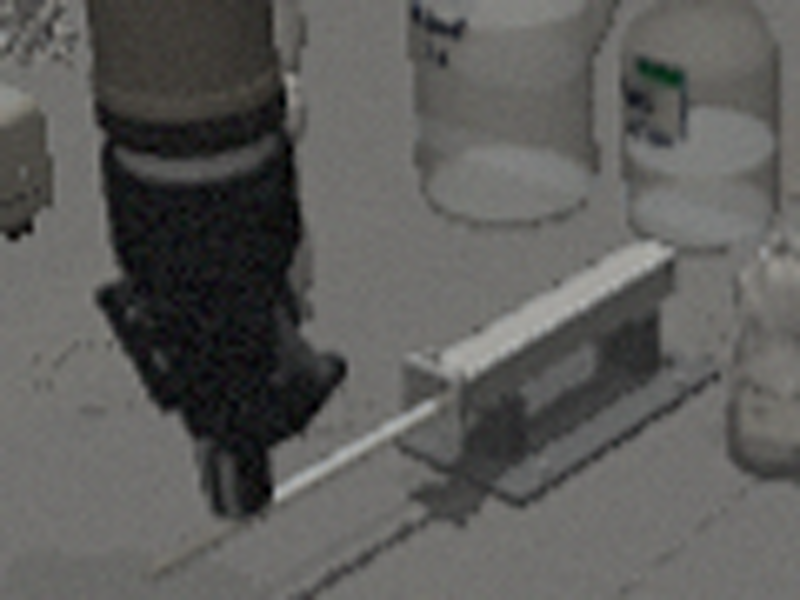

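The rod is straight and about 82 mm in, with no side force. Continuing to the end stop.

Call:
drive_tool(steps=[[0.5,0,0,0,1],[0.5,0,0,0,1],[0.5,0,0,0,1],[0.5,0,0,0,1],[0.5,0,0,0,1],[0.5,0,0,0,1],[0.5,0,0,0,1],[0.5,0,0,0,1],[0,0,0,0,1]])

```text
t: 41.0
eef_pos: [528.7, 162.4, 32.9]
ee_rot: [-0.0, 0.999, -0.038, 0.001]
ft_force: [-0.2, 0.1, -0.5]
width: 2.6
```

Call:
drive_tool(steps=[[0.4,0,0,0,1],[0.4,0,0,0,1],[0.3,0,0,0,1],[0.3,0,0,0,1],[0,0,0,0,1]])

```text
t: 41.42
eef_pos: [542.0, 161.4, 32.8]
ee_rot: [-0.0, 0.999, -0.038, 0.0]
ft_force: [0.0, -0.2, -1.0]
width: 2.8
```

Call:
drive_tool(steps=[[0.2,0,0,0,1],[0.2,0,0,0,1],[0,0,0,0,1]])

```text
t: 41.67
eef_pos: [545.6, 161.2, 32.8]
ee_rot: [0.0, 0.999, -0.038, 0.0]
ft_force: [0.4, -0.1, 0.2]
width: 2.7
```

Call:
drive_tool(steps=[[0.2,0,0,0,1],[0.2,0,0,0,1],[0,0,0,0,1]])

```text
t: 41.92
eef_pos: [549.7, 160.8, 32.8]
ee_rot: [-0.0, 0.999, -0.038, 0.0]
ft_force: [-0.7, -0.7, -0.6]
width: 2.6
```

Call:
drive_tool(steps=[[0.2,0,0,0,1],[0.1,0,0,0,1],[0,0,0,0,1]])

```text
t: 42.17
eef_pos: [552.6, 160.6, 32.8]
ee_rot: [0.0, 0.999, -0.038, 0.0]
ft_force: [0.8, 0.7, -0.1]
width: 3.0
```

Call:
drive_tool(steps=[[0.1,0,0,0,1],[0.1,0,0,0,1],[0,0,0,0,1]])

```text
t: 42.42
eef_pos: [554.5, 160.5, 32.8]
ee_rot: [0.0, 0.999, -0.038, 0.0]
ft_force: [1.3, -0.3, 0.4]
width: 2.5
```

Call:
drive_tool(steps=[[0.1,0,0,0,1],[0.1,0,0,0,1],[0,0,0,0,1]])

```text
t: 42.67
eef_pos: [556.1, 160.3, 32.7]
ee_rot: [0.0, 0.999, -0.038, -0.0]
ft_force: [-0.4, -0.7, 0.1]
width: 2.8
```

Call:
drive_tool(steps=[[0.1,0,0,0,1],[0.1,0,0,0,1],[0,0,0,0,1]])

```text
t: 42.92
eef_pos: [556.1, 160.2, 32.0]
ee_rot: [0.001, 0.999, -0.038, -0.002]
ft_force: [-5.4, 1.1, -0.6]
width: 2.8
```

Call:
drive_tool(steps=[[0.1,0,0,0,1],[0.1,0,0,0,1],[0,0,0,0,1]])

```text
t: 43.17
eef_pos: [556.1, 160.0, 31.4]
ee_rot: [0.001, 0.999, -0.038, -0.004]
ft_force: [-9.1, 1.0, 0.3]
width: 2.7
```

The end stop is felt at x = 556.1 (predicted 556), and the force rises while the position holds. I'll ease off the push, open and rise.

Call:
drive_tool(steps=[[-0.2,0,0,0,1],[0,0,0,0,1],[0,0,0,0,0.4],[0,0,0,0,0.2],[0,0,0,0,0.2],[0,0,0,0,0.2],[0,0,0,0,0.2]])

```text
t: 43.75
eef_pos: [559.3, 160.2, 33.2]
ee_rot: [-0.0, 0.999, -0.038, 0.001]
ft_force: [0.1, -0.8, 0.2]
width: 34.0
```

```bash
python3 - <<'E'
from h import *
s=r.sense();print(s['ft_force'],s['eef_pos'],s['width'])
a=snap('scene','s36')
a=cv2.cvtColor(a,cv2.COLOR_RGB2BGR)
cv2.imwrite('pics/s36c.png',cv2.resize(a[150:240,170:290],(800,600),interpolation=cv2.INTER_CUBIC))
E
```

```text
[ 0.05683708 -0.79993506  0.2218993 ] [559.33603721 160.21031968  33.24474282] 33.96040773300774
```

View pics/s36c.png

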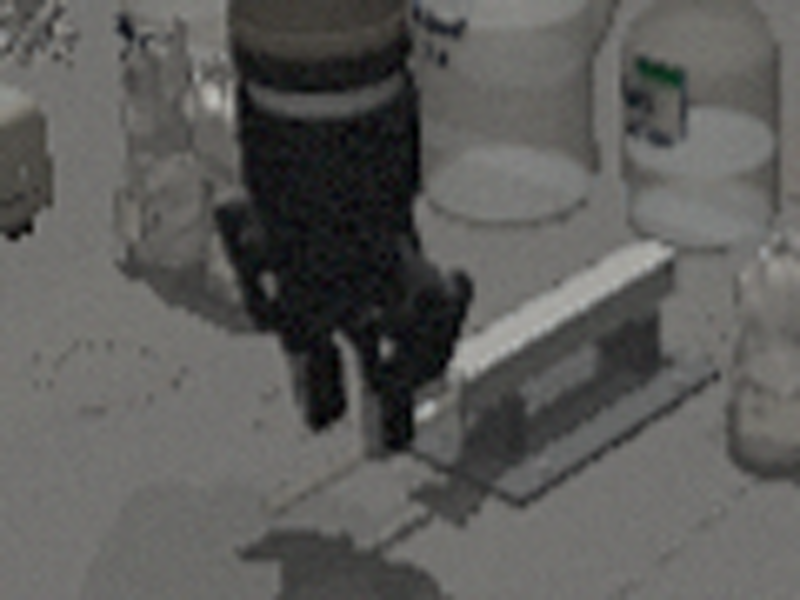

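Call:
drive_tool(steps=[[0,0,-0.5,0,0],[0,0,-1,0,0],[0,0,-2,0,0],[0,0,-3,0,0],[0,0,-3,0,0],[0,0,-3,0,0],[0,0,-3,0,0],[-2.5,0,-3,0,0],[-2.5,1,0,0,0],[-2.5,2,0,0,0],[-2.5,2,0,0,0],[0,0,0,0,0]])

```text
t: 44.8
eef_pos: [450.0, 114.2, 218.1]
ee_rot: [0.002, 0.999, -0.039, -0.001]
ft_force: [0.7, -0.0, -0.5]
width: 42.7
```

Call:
drive_tool(steps=[[-1,2.5,0,0,0],[-1,2.5,0,0,0],[-1,2.5,0,0,0],[-1,2.5,0,0,0],[-1,2,0,0,0],[0,0,0,0,0],[0,0,0,0,0]])

```text
t: 45.38
eef_pos: [395.9, 1.5, 218.7]
ee_rot: [0.0, 0.999, -0.039, 0.001]
ft_force: [0.3, 0.6, 0.3]
width: 42.9
```

```bash
python3 - <<'E'
from h import *
a=snap('scene','s37');b=snap('top','t37')
a=cv2.cvtColor(a,cv2.COLOR_RGB2BGR)
cv2.imwrite('pics/s37c.png',cv2.resize(a[170:245,190:290],(800,600),interpolation=cv2.INTER_CUBIC))
print(r.sense()['eef_pos'])
E
```

```text
[396.52479437   3.0201216  218.53003897]
```

View pics/s37.png

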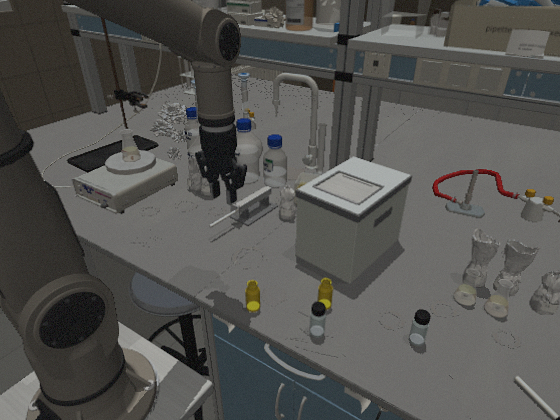

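View pics/s37c.png

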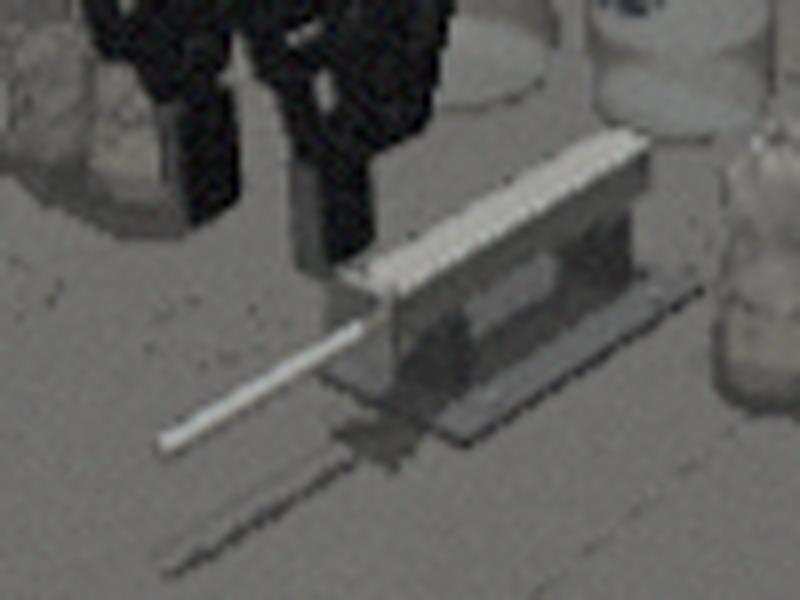

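View pics/t37.png

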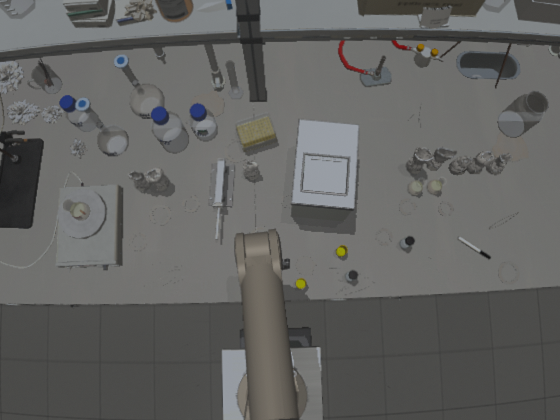

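```bash
python3 - <<'E'
from h import *
s=lambda u,v:(190+u/8-.45,170+v/8-.45)
e=onz('scene',*s(160,445),48);m=onz('scene',*s(362,330),50);print(e,m,np.linalg.norm((e-m)[:2]), np.linalg.norm(e[:2]-[606,154]))
b=cv2.cvtColor(cv2.imread('pics/t37.png'),cv2.COLOR_BGR2GRAY)
ys=[y for y in range(200,245) if b[y,212:228].max()>132];print(ys)
for y in (ys[0],ys[-1]):
    print(onz('top',212+b[y,212:228].argmax(),y,48))
E
```

```text
[505.99080683 166.52781661  48.        ] [605.05079532 153.57881493  50.        ] 99.90274251926189 100.79079772960505
[200, 201, 202, 203, 204, 205, 208, 209, 210, 211, 212, 213, 214, 215, 216, 217, 218, 219, 220, 221, 222, 223, 224, 225, 226, 227, 228, 229, 230, 231, 232, 233, 234, 235, 236, 237, 238]
[629.92112433 163.31870573  48.        ]
[503.78999002 166.95854865  48.        ]
```

```bash
python3 - <<'E'
from h import *
print(abs(r.sense()['qd']).max(), r.sense()['t']); print(r.hand_in())
E
```

```text
0.011200546112903975 45.4833
the job is handed in; nothing more can be done
None
```

I put all four open vials into the waste box through the flap, then slid the retriever rod home in its sleeve. The job was handed in at 45.5 s, and `hand_in` gives no verdict.

**Last checks:**
- **Vials:** no clear open vial is left on the bench. The two capped vials and the two yellow look-alikes stand where they were. I saw each vial leave the jaws but could not see inside the opaque box.
- **Flap:** it showed shut and level after each release and in the last picture.
- **Rod:** it met the end stop at TCP x = 556 mm, as predicted, with the force rising to 9 N while the position held. It stayed put when released.
- **Gripper:** it ended clear of everything and almost still.

**What disagreed:**
- The camera puts the length of rod outside the mouth at about 100–105 mm, against 109 mm nominal. The two views also differed by about 5 mm, so I relied on the force at the end stop.
- The width read 3 mm with the rod held and 31.6 mm with a vial held, both below the true sizes.
- The finger tips stood about 15–20 mm above the reported TCP at the rod, so I felt my way down to grasp it.

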